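Wedge a whetstone tight in its holder

ROBOT

A 6-joint arm with a two-finger parallel gripper is mounted at the origin on a cart in front of the work surface, level with it; the furniture and walls round the work are solid. World frame = base frame: x ahead of the robot, y to its left, z up, the work surface at z = 0. Lengths are in m, angles in rad, forces in N, time in s.
With the tool pointing down it reaches from about 0.35 to 0.775 m from the base axis. Payload 7.3 kg.
Tool frame: the origin (TCP) lies at the very end of the fingers, on their centre line; the grasp point (between the pads) lies 19 mm behind it; z points along the fingers, y is the line along which they close (so a half turn about z gives the same grasp; the last joint's range is limited). The gripper opens to 92 mm and grips with 3 to 60 N. Pads are 19 mm wide; open, the fingers measure 130 mm over their backs; the gripper's body (75 mm by 190 mm) begins 47 mm behind the grasp point.
Start: joints at [1.005, 0.342, 1.524, -0, 1.275, -0.146], TCP at [0.214, 0.479, 0.227] pointing down, gripper open.
Joint ranges: [-2.53, 2.53], [-0.77, 2.02], [0.04, 2.7], [-1, 4.14], [0.28, 2.66], [-3.11, 3.11]. Speed limits (rad/s): [2.57, 2.57, 3.14, 3.14, 3.14, 3.14].

INTERFACE

Orientations are given as [roll, pitch, yaw] about the fixed x, y, z axes, in that order (R = Rz(yaw) Ry(pitch) Rx(roll)).
In Python, from cell import robot, read_camera, get_calibration gives the robot as it stands. The module is installed in compiled form; this text tells all that it offers.
- The arm moves only by the tool send_rows, never from a script. Its argument "plan" is a list of rows, each a list of 2 entries, a list of its own where there are three numbers: the shift along the tool's x, y, z as a fraction of full scale, then the turn, a rotation vector about the tool's x, y, z as a fraction of full scale. A call has exactly 10 rows; each row shifts and turns the commanded pose from where the row before left it, along the tool's axes as they then stand; what a row does not reach is not made up. Full scale, the value 1, is 0.025 m for a shift and 90 degrees for a turn. A row lasts 1/8 s, in which the tool goes at most 62.5 mm and 10.7 degrees, less where a joint would pass 70% of its speed; a pose out of reach is approached as far as the arm can. A call with a number of a shift or a turn outside -1 to 1 is refused whole. A call with a gripper value outside its range is refused whole. "gripper" is the opening, from -1 (shut) to 1 (fully open), so that 0 is half open, set as the call begins (left out, the last holds). The fingers move at their own pace and stop on an object; "force" is the grip in N (left out, the last holds). Time passes only in rows, so rows that do not move let the fingers close, or fill a call up. It gives the time, the measured TCP pose, the force, the opening and the grip force at its end, in the units of the state.
- robot.observe(): the state, without advancing time (a new reading comes with each control period).
- read_camera(name): name is "scene" or "top" or "wrist"; returns (picture, depth): 480x640x3 uint8, blue, green, red; 480x640 float32, m along the optical axis (not along the pixel's ray), 0 where there is no reading.
- get_calibration(name): a dict with "intrinsics" (3x3 intrinsics, pixels), "dist_coeffs" ([k1, k2, p1, p2, k3] as OpenCV has them; the pictures are not rectified), "rvec" (rotation vector, rad) and "tvec" (3), from world to camera coordinates, as OpenCV has them. Camera axes: x right, y down, z forward; pixel columns grow to the right and rows downward; lengths in m; the calibration is good to about 2 mm. A picture is of the moment at which its call begins: read the wrist's pose just before it. get_calibration takes no time and is no camera call; for the wrist camera it gives the pose at the moment of the call.
- robot.hand_in(): hands the job in; it is judged then, once.
The state is a dict: "time": time; "qpos": joint angles; "qvel": joint speeds; "joint_efforts": joint torques, N m; "tool_pos": TCP position; "tool_rot": TCP orientation; "contact_force": force on the tool from outside, world axes, zero at the start; "torque": the same for the moment, N m; "opening": finger opening in m; "grip_force": force on a finger pad.
Only numpy, scipy, OpenCV 4.12 (cv2) and the standard library are available. Lean on these libraries where they do the work, as an engineer would, in place of code of your own. Each camera call takes 0.05 s, during which the arm holds its last target. There are 200 camera calls.

TASK

Lay the whetstone flat in its wooden holder, set the thin end of the dark wedge loosely into the slot between the near end of the stone and the holder's slanted block, and let go of it. Then tap the wedge home with the meat pounder until it jams and the stone is locked tight against the far stop, and stand the pounder back on the worktop, leaving the jars, the onion and the tin where they are.

Things in the scene. Friction and masses are not known exactly. Their poses are not given: they have to be found in the camera images.
- holder: Light wooden whetstone holder, fixed to the worktop; place and yaw vary. Origin on the worktop under the middle of the stone's seat; x along the seat (away from the robot at yaw 0), y left, z up. Base plate x -115..+85, y -38..+38 mm, top at z = 12; on it low rails 54 mm apart (top z = 20), open in the middle from x -22 to +29 for fingers, and at the far end a stop: face at x = +65, 66 mm wide, top z = 32
- stone_seat (a point): Fixed point, axes as the holder's: where the stone's centre lies when it is flat on the plate between the rails and against the far stop (holder frame 0, 0, 25 mm). The stone's near end is then at x = -65 mm in the holder's frame and forms one side of the wedge's slot; if the stone lies short of the stop, the slot is narrower by as much
- slot_mouth (a point): Fixed point, axes as the holder's: middle of the slot's mouth, 12 mm over the plate (holder frame -79.2, -38, 24 mm). The slot runs along +y for 76 mm between the stone's end and a block (top z = 34, back at x = -113) whose slanted face makes it 28.3 mm wide here and 15.7 mm at the other side. The plate is its floor; a ledge level with it reaches 47 mm out before the mouth (x -115..-45)
- stone_center (a point): Centre of the loose whetstone, a block of 130 x 50 x 26 mm, terracotta below and grey above, 0.25 to 0.5 kg. Axes: x along its length, z up. It starts lying on the worktop; a half turn makes no difference
- wedge_center (a point): Centre of the loose dark wooden wedge, 110 x 28.5 x 24 mm, 70 g, lying on the worktop. x along it to the thin end, z up. The -y side is straight and goes against the stone; the +y side tapers 1 in 6 from 28.5 mm thick at x = -20 to 16 mm at the end, x = +55. In the slot its x points along the holder's +y. It jams, and stays by friction, with this point about 19 mm past the slot mouth point
- wedge_butt (a point): Point of the same wedge in the middle of its parallel butt, 37.5 mm behind its centre: where to grasp it across its 28.5 mm. The end face to tap is 17.5 mm behind this point. Jammed, the thin end is about flush with the holder's far side and some 36 mm of the butt stand out of the mouth
- pounder_grip (a point): Point on the axis of the meat pounder, 65 mm above its underside, half-way up its black square handle (24 x 24 mm, sides along this point's x and y, from 27 to 104 mm up). The pounder stands upright: a steel disc of 60 mm diameter and 24 mm height below, 0.4 kg or so. The rim of the disc is what taps the wedge's butt
- honey_jar: Bystander: jar with a red lid, 70 mm wide, 108 mm high, behind at the left. Origin at its underside
- spice_jar: Bystander: small jar with a black cap, 40 mm wide, 105 mm high, near right corner. Origin at its underside
- onion: Bystander: red onion, 68 mm wide, 72 mm high, at the near edge. Origin at its underside
- tin: Bystander: low food tin, 76 mm wide, 58 mm high, behind the holder. Origin at its underside. A spotted mug, fixed, stands right of it. Over this back part of the worktop a wall cabinet hangs from 0.46 m up, its front about 0.58 m ahead of the robot: keep the wrist out of it when crossing

How it is judged:
On the way, in this order (a step that is already met when the one before it is completed fails the run):
1. the stone lies flat in the holder between the rails, near the far stop, let go (z of stone_center in the frame of holder between 0.022 and 0.028 m and y of stone_center in the frame of holder between -0.006 and 0.006 m and x of stone_center in the frame of holder between -0.015 and 0.004 m and contact force between the fingers and stone below 0.1 N), for 0.2 s.
2. the wedge lies loosely in the slot, thin end first, with its centre still at least 12 mm short of home, let go (z of wedge_center in the frame of holder between 0.02 and 0.028 m and y of wedge_center in the frame of holder between -0.083 and -0.031 m and x of wedge_center in the frame of holder between -0.098 and -0.066 m and angle between the x axis of wedge_center and the y axis of holder, either way round below 0.3 rad and contact force between the fingers and wedge below 0.1 N), for 0.2 s.
3. the wedge is tapped with the pounder (contact force between pounder and wedge above 4 N and y of wedge_center in the frame of holder above -0.083 m).
At the end, for the whole second after the job is handed in: Wedge flat in the slot, within 7 mm of its jamming depth or deeper, within 3.5 degrees of its direction, pressing on the stone with over 4 N though nothing touches it; stone flat in the holder, within 3 mm of the far stop; pounder upright on the worktop, at rest (y of wedge_center in the frame of holder above -0.026 m and z of each of wedge_center, stone_center in the frame of holder below 0.028 m and angle between the x axis of wedge_center and the y axis of holder, either way round below 0.06 rad and contact force between wedge and stone above 4 N and x of stone_center in the frame of holder above -0.003 m and height (world z) of pounder_grip between 0.06 and 0.07 m and angle between pounder_grip's own z axis and vertical below 0.1 rad and linear speed of pounder below 0.02 m/s).
It fails at once if a bystander is moved by more than 25 mm or knocked over (distance of any of honey_jar, spice_jar, onion, tin from where it was at the start of the episode above 0.025 m or angle between any of honey_jar, spice_jar's own z axis and vertical above 0.5 rad).
It also fails if it takes over 72 s, if anything falls off the work surface, if the arm or the gripper's body presses on something with over 40 N, if the wrist force passes 120 N, or if a joint passes its speed limit or range.

## Working session

There is one attempt and no reset: what is moved stays moved. The work goes in short steps, Python scripts to look and compute and a tool call to move; the robot and the scene stay as the last step left them, time stands still between calls to the robot, and variables do not carry over. Pictures are saved under pics/ and viewed, at most 10 in all, crops included, and the job is handed in when it is done.

Besides the shell and the picture viewer there is one more tool, called as name(argument=value, ...) on one line, values as JSON. send_rows: Moves the arm, as the interface text tells. Shift numbers are shares of 0.025 m and turn numbers shares of 90 degrees, none past 1 either way. Its arguments: {"type":"object","properties":{"plan":{"type":"array"},"gripper":{"type":"number"},"force":{"type":"number"}},"required":["plan"]}

```bash
mkdir -p pics; cat > h.py <<'E'
import numpy as np, cv2
from scipy.spatial.transform import Rotation as R
from cell import robot, read_camera, get_calibration
def cal(n):
    c=get_calibration(n); K=np.array(c["intrinsics"],float); d=np.array(c["dist_coeffs"],float)
    Rm=cv2.Rodrigues(np.array(c["rvec"],float))[0]; t=np.array(c["tvec"],float).ravel(); return K,d,Rm,t
def ray(n,uv,z,c=None):
    K,d,Rm,t=c or cal(n)
    p=cv2.undistortPoints(np.array(uv,float).reshape(-1,1,2),K,d).reshape(-1,2)
    D=np.c_[p,np.ones(len(p))]@Rm; o=-Rm.T@t
    return o+D*((z-o[2])/D[:,2])[:,None]
def cloud(dep,c):
    K,d,Rm,t=c
    v,u=np.mgrid[:480,:640]
    p=cv2.undistortPoints(np.stack([u,v],-1).reshape(-1,1,2).astype(float),K,d).reshape(-1,2)
    P=np.c_[p,np.ones(len(p))]*dep.reshape(-1,1)
    return ((P-t)@Rm).reshape(480,640,3)
def proj(P,c):
    K,d,Rm,t=c
    return cv2.projectPoints(np.array(P,float).reshape(-1,3),cv2.Rodrigues(Rm)[0],t,K,d)[0].reshape(-1,2)
E
python3 - <<'E'
from h import *
s=robot.observe(); print({k:np.round(v,3) for k,v in s.items()})
for n in("top","scene"):
    c=cal(n); im,d=read_camera(n); cv2.imwrite(f"pics/{n}0.png",im); np.save(n+"0.npy",d); print(n,-c[2].T@c[3],c[2][2])
E
```

```text
{'time': np.float64(0.0), 'qpos': array([ 1.005,  0.343,  1.525, -0.   ,  1.275, -0.146]), 'qvel': array([-0.001, -0.   , -0.001, -0.   ,  0.001,  0.   ]), 'joint_efforts': array([-1.0000e-03, -4.3126e+01, -2.4422e+01,  7.2000e-02,  5.6000e-02,
       -0.0000e+00]), 'tool_pos': array([0.214, 0.479, 0.226]), 'tool_rot': array([-3.14 , -0.   ,  2.722]), 'contact_force': array([-0.544, -0.177, -1.081]), 'torque': array([ 0.02 ,  0.019, -0.002]), 'grip_force': np.float64(0.0), 'opening': np.float64(0.092)}
top [ 0.30138988 -0.04165725  1.3323696 ] [ 0.18977     0.00157234 -0.98182731]
scene [-0.25112487 -0.68422323  0.67632605] [ 0.66510897  0.54198935 -0.51369018]
```

View pics/top0.png

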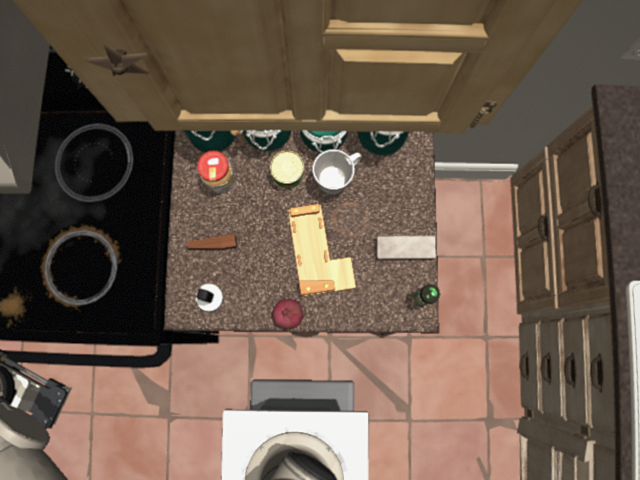

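View pics/scene0.png

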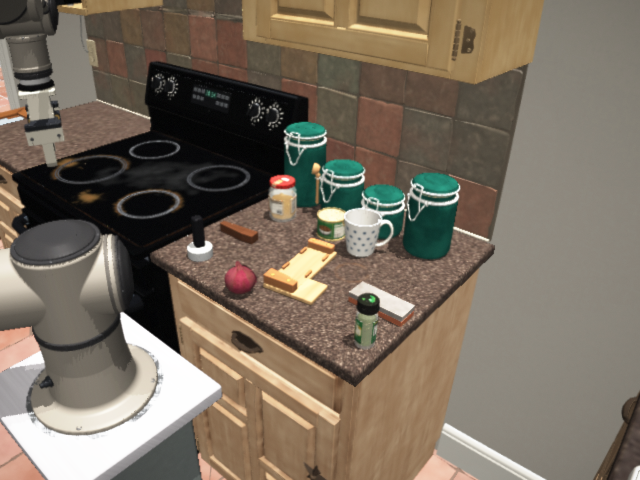

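The top view shows the stone at (406,247), wedge at (212,242) with the thin end probably to the left, pounder at (208,297), and the holder running (305,210) to (320,290) with its ledge on the right at (342,274). The scene view agrees with this layout.

```bash
python3 - <<'E'
from h import *
im=cv2.imread("pics/top0.png"); d=np.load("top0.npy"); c=cal("top"); P=cloud(d,c)
for (u,v) in [(406,247),(212,242),(190,244),(230,241),(208,297),(206,295),(310,250),(343,275),(316,287),(305,211),(287,313),(429,293),(380,300),(250,300)]:
    print((u,v),np.round(P[v,u],3),im[v,u])
hsv=cv2.cvtColor(im,cv2.COLOR_BGR2HSV)
z=P[...,2]
def rect(mask,n,h):
    cs,_=cv2.findContours(mask.astype(np.uint8),0,2); k=max(cs,key=cv2.contourArea)
    b=cv2.boxPoints(cv2.minAreaRect(ray("top",k.reshape(-1,2),h,c)[:,:2].astype(np.float32)))
    print(n,len(k),np.round(b.mean(0),3),np.round(b,3).tolist())
def win(u0,u1,v0,v1):
    m=np.zeros((480,640),bool); m[v0:v1,u0:u1]=1; return m
rect(win(370,440,230,265)&(z>.013)&(z<.04),"stone",.026)
rect(win(180,245,230,256)&(z>.012)&(z<.04),"wedge",.024)
rect(win(190,228,280,315)&(z>.012),"pounder",.024)
rect(win(280,362,200,300)&(z>.006)&(z<.05),"holder",.012)
cv2.imwrite("pics/top0c.png",cv2.resize(im[190:330,170:450],None,fx=2.8,fy=2.8,interpolation=cv2.INTER_CUBIC))
E
```

```text
(406, 247) [ 0.512 -0.244  0.027] [199 217 226]
(212, 242) [0.518 0.189 0.023] [ 58  84 132]
(190, 244) [0.514 0.24  0.021] [ 61  89 138]
(230, 241) [0.521 0.149 0.024] [ 64  93 146]
(208, 297) [0.39  0.181 0.093] [11  9  9]
(206, 295) [0.394 0.184 0.1  ] [46 45 48]
(310, 250) [ 0.505 -0.03   0.012] [170 232 245]
(343, 275) [ 0.449 -0.105  0.014] [161 224 245]
(316, 287) [ 0.42  -0.045  0.03 ] [112 172 239]
(305, 211) [ 0.59  -0.018  0.032] [129 200 247]
(287, 313) [0.361 0.016 0.065] [ 63  64 118]
(429, 293) [ 0.403 -0.279  0.106] [49 60 58]
(380, 300) [ 0.396 -0.189 -0.005] [ 93 107 128]
(250, 300) [0.392 0.102 0.001] [102 118 139]
stone 27 [ 0.511 -0.244] [[0.48399999737739563, -0.18000000715255737], [0.4860000014305115, -0.3100000023841858], [0.5379999876022339, -0.3089999854564667], [0.5360000133514404, -0.17900000512599945]]
wedge 37 [0.517 0.191] [[0.4950000047683716, 0.24400000274181366], [0.5080000162124634, 0.1340000033378601], [0.5379999876022339, 0.1379999965429306], [0.5249999761581421, 0.24799999594688416]]
pounder 50 [0.395 0.192] [[0.3569999933242798, 0.17599999904632568], [0.40799999237060547, 0.15299999713897705], [0.43299999833106995, 0.2070000022649765], [0.38199999928474426, 0.23000000417232513]]
holder 137 [ 0.511 -0.056] [[0.4009999930858612, -0.012000000104308128], [0.421999990940094, -0.1340000033378601], [0.6209999918937683, -0.10000000149011612], [0.6000000238418579, 0.02199999988079071]]
```

View pics/top0c.png

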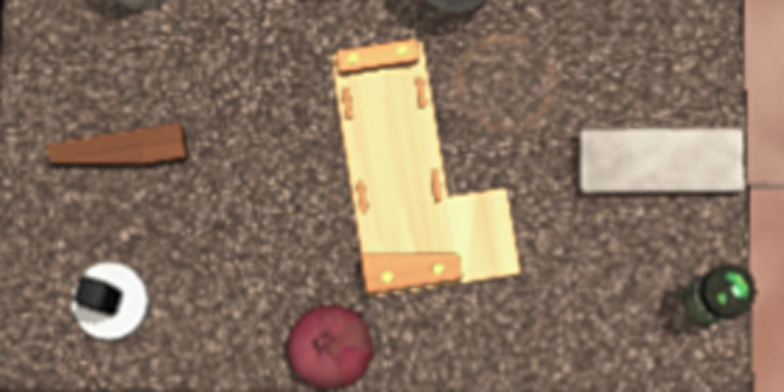

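```bash
cat >> h.py <<'E'
def plan(x,y,z,yawdeg,start=None,rows=10):
    """rows (tool axes, fractions) of a straight move from the measured pose, tool pointing down."""
    s=robot.observe(); p,yaw=(np.array(s["tool_pos"]),R.from_euler("xyz",s["tool_rot"])) if start is None else start
    G=R.from_euler("xyz",[np.pi,0,np.deg2rad(yawdeg)]); w=(yaw.inv()*G).as_rotvec()
    d=(np.array([x,y,z])-p)/rows; out=[]; r=yaw
    for i in range(rows):
        out.append([np.round(r.inv().apply(d)/.025,3).tolist(),np.round(w/rows/(np.pi/2),3).tolist()]); r=r*R.from_rotvec(w/rows)
    print("max shift",np.abs([o[0] for o in out]).max(),"deg/row",np.rad2deg(np.linalg.norm(w))/rows)
    print(str(out).replace(" ",""))
    return np.array([x,y,z]),G
E
python3 - <<'E'
from h import *
s=robot.observe(); c=cal("wrist"); T=R.from_euler("xyz",s["tool_rot"]).as_matrix()
print("cam in tool",T.T@(-c[2].T@c[3]-s["tool_pos"])); print("cam z in tool",T.T@c[2][2],"cam x",T.T@c[2][0]); print(c[0])
plan(.40,.19,.26,99)
E
```

```text
cam in tool [ 0.08492302  0.00046391 -0.15715146]
cam z in tool [-3.09846225e-01 -4.69421191e-05  9.50786682e-01] cam x [-1.89104026e-05  9.99999999e-01  4.32092739e-05]
[[368.35803365   0.         321.45790432]
 [  0.         368.35803365 243.17132887]
 [  0.           0.           1.        ]]
max shift 1.375 deg/row 5.694756723982126
[[[-1.152,-0.753,-0.135],[-0.0,0.0,0.063]],[[-1.221,-0.635,-0.135],[-0.0,0.0,0.063]],[[-1.277,-0.51,-0.135],[-0.0,0.0,0.063]],[[-1.322,-0.381,-0.135],[-0.0,0.0,0.063]],[[-1.353,-0.248,-0.135],[-0.0,0.0,0.063]],[[-1.371,-0.113,-0.135],[-0.0,0.0,0.063]],[[-1.375,0.024,-0.135],[-0.0,0.0,0.063]],[[-1.366,0.16,-0.135],[-0.0,0.0,0.063]],[[-1.344,0.295,-0.136],[-0.0,0.0,0.063]],[[-1.308,0.427,-0.136],[-0.0,0.0,0.063]]]
```

```bash
python3 - <<'E'
from h import *
plan(.36,.295,.26,94)
E
```

```text
max shift 0.939 deg/row 6.194756258468445
[[[-0.834,-0.434,-0.135],[-0.0,0.0,0.069]],[[-0.876,-0.342,-0.135],[-0.0,0.0,0.069]],[[-0.908,-0.245,-0.135],[-0.0,0.0,0.069]],[[-0.929,-0.146,-0.135],[-0.0,0.0,0.069]],[[-0.939,-0.045,-0.135],[-0.0,0.0,0.069]],[[-0.939,0.057,-0.135],[-0.0,0.0,0.069]],[[-0.927,0.158,-0.136],[-0.0,0.0,0.069]],[[-0.905,0.257,-0.136],[-0.0,0.0,0.069]],[[-0.872,0.353,-0.136],[-0.0,0.0,0.069]],[[-0.828,0.445,-0.136],[-0.0,0.0,0.069]]]
```

send_rows(plan=[[[-0.83, -0.43, -0.13], [0, 0, 0.069]], [[-0.88, -0.34, -0.13], [0, 0, 0.069]], [[-0.91, -0.25, -0.13], [0, 0, 0.069]], [[-0.93, -0.15, -0.13], [0, 0, 0.069]], [[-0.94, -0.05, -0.13], [0, 0, 0.069]], [[-0.94, 0.06, -0.13], [0, 0, 0.069]], [[-0.93, 0.16, -0.13], [0, 0, 0.069]], [[-0.9, 0.26, -0.13], [0, 0, 0.069]], [[-0.87, 0.35, -0.13], [0, 0, 0.069]], [[-0.83, 0.45, -0.13], [0, 0, 0.069]]], gripper=1)

```text
time: 1.35
tool_pos: [0.3602, 0.2943, 0.259]
tool_rot: [-3.141, 0.0, 1.634]
contact_force: [0.1, 0.2, 0.3]
opening: 0.0917
grip_force: 0.0
```

```bash
cat >> h.py <<'E'
def shot(name):
    s=robot.observe(); c=cal("wrist"); im,d=read_camera("wrist"); cv2.imwrite(f"pics/{name}.png",im); np.savez(name,d=d,K=c[0],k=c[1],R=c[2],t=c[3]); print(s["time"],np.round(s["tool_pos"],4),np.rad2deg(s["tool_rot"]).round(2))
    return im,d,c
E
python3 - <<'E'
from h import *
im,d,c=shot("w1"); print(proj([[.517,.191,.024],[.395,.19,.0],[.522,-.03,.012]],c))
plan(.47,.07,.26,94)
E
```

```text
1.35 [0.3602 0.2943 0.259 ] [-1.7996e+02  2.0000e-02  9.3650e+01]
[[447.64553434 299.28684589]
 [344.45579763 285.95214855]
 [420.09540268 433.91988226]]
max shift 0.919 deg/row 0.06781090219963545
[[[-0.915,0.38,-0.001],[0.0,0.0,-0.001]],[[-0.915,0.379,-0.001],[0.0,0.0,-0.001]],[[-0.916,0.378,-0.001],[0.0,0.0,-0.001]],[[-0.916,0.377,-0.001],[0.0,0.0,-0.001]],[[-0.916,0.375,-0.001],[0.0,0.0,-0.001]],[[-0.917,0.374,-0.002],[0.0,0.0,-0.001]],[[-0.917,0.373,-0.002],[0.0,0.0,-0.001]],[[-0.918,0.372,-0.002],[0.0,0.0,-0.001]],[[-0.918,0.371,-0.002],[0.0,0.0,-0.001]],[[-0.919,0.37,-0.002],[0.0,0.0,-0.001]]]
```

View pics/w1.png

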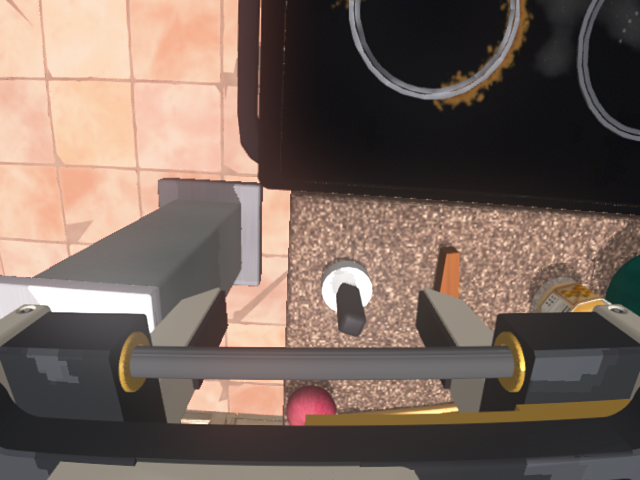

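send_rows(plan=[[[-0.92, 0.37, 0], [0, 0, 0]], [[-0.92, 0.37, 0], [0, 0, 0]], [[-0.92, 0.37, 0], [0, 0, 0]], [[-0.92, 0.37, 0], [0, 0, 0]], [[-0.92, 0.37, 0], [0, 0, 0]], [[-0.92, 0.37, 0], [0, 0, 0]], [[-0.92, 0.37, 0], [0, 0, 0]], [[-0.92, 0.37, 0], [0, 0, 0]], [[-0.92, 0.37, 0], [0, 0, 0]], [[-0.92, 0.37, 0], [0, 0, 0]]])

```text
time: 2.65
tool_pos: [0.4678, 0.0713, 0.2589]
tool_rot: [-3.141, -0.0, 1.639]
contact_force: [-0.5, 0.2, -0.9]
opening: 0.0914
grip_force: 0.0
```

```bash
python3 - <<'E'
from h import *
im,d,c=shot("w2")
plan(.525,-.14,.2,89.5)
E
```

```text
2.65 [0.4678 0.0713 0.2589] [-1.7996e+02 -1.0000e-02  9.3910e+01]
max shift 0.849 deg/row 0.433696667813945
[[[-0.849,0.167,0.236],[0.0,0.0,0.005]],[[-0.848,0.174,0.236],[0.0,0.0,0.005]],[[-0.847,0.18,0.236],[0.0,0.0,0.005]],[[-0.845,0.186,0.236],[0.0,0.0,0.005]],[[-0.844,0.193,0.236],[0.0,0.0,0.005]],[[-0.842,0.199,0.236],[0.0,0.0,0.005]],[[-0.841,0.206,0.236],[0.0,0.0,0.005]],[[-0.839,0.212,0.236],[0.0,0.0,0.005]],[[-0.838,0.218,0.236],[0.0,0.0,0.005]],[[-0.836,0.225,0.235],[0.0,0.0,0.005]]]
```

View pics/w2.png

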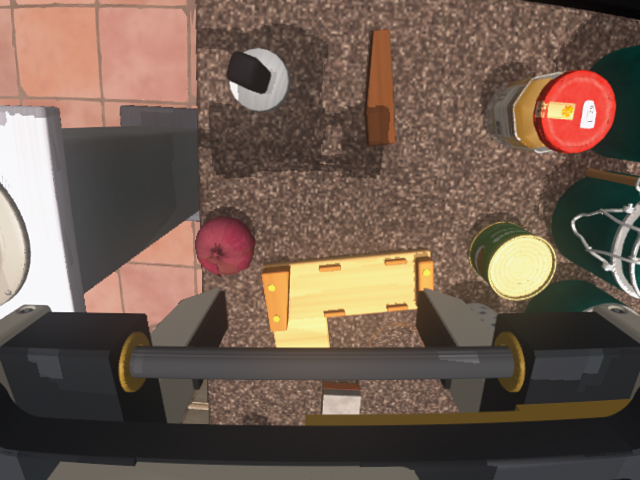

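w1 and w2 together show the pounder at (258,80), the wedge at (380,85) with its thin end up (+y), the onion, and the holder with its block at (277,297). I'll go to the stone, then measure the other things from w2.

```bash
python3 - <<'E'
from h import *
a=plan(.522,-.14,.17,91)
b=plan(.526,-.232,.05,91,a)
im=cv2.imread("pics/w2.png"); f=np.load("w2.npz"); c=(f["K"],f["k"],f["R"],f["t"]); P=cloud(f["d"],c); z=P[...,2]
hsv=cv2.cvtColor(im,cv2.COLOR_BGR2HSV)
for u,v in [(380,100),(262,85),(243,70),(340,285),(275,290)]: print(u,v,hsv[v,u],P[v,u].round(3))
m=np.zeros((480,640),np.uint8); m[20:160,350:410]=1; m&=((z>.012)&(z<.04)).astype(np.uint8)
k=max(cv2.findContours(m,0,1)[0],key=cv2.contourArea); q=P[k[:,0,1],k[:,0,0]]
top=(m>0)&(z>.020); Q=P[top]; 
print("wedge z",np.median(Q[:,2])); hull=cv2.convexHull(Q[:,:2].astype(np.float32)); ap=cv2.approxPolyDP(hull,.004,True); print("wedge poly",ap.reshape(-1,2).round(4).tolist())
m=np.zeros((480,640),bool); m[40:130,215:300]=1
disc=m&(z>.018)&(z<.03); Q=P[disc]; print("disc",cv2.minEnclosingCircle(Q[:,:2].astype(np.float32)),np.median(Q[:,2]))
ht=m&(z>.098)&(z<.112); Q=P[ht]; print("handle top",len(Q),cv2.minAreaRect(Q[:,:2].astype(np.float32)),np.median(Q[:,2]))
E
```

```text
max shift 0.848 deg/row 0.28373862550648415
[[[-0.848,0.155,0.356],[0.0,0.0,0.003]],[[-0.847,0.159,0.356],[0.0,0.0,0.003]],[[-0.847,0.164,0.356],[0.0,0.0,0.003]],[[-0.846,0.168,0.356],[0.0,0.0,0.003]],[[-0.845,0.172,0.356],[0.0,0.0,0.003]],[[-0.844,0.176,0.356],[0.0,0.0,0.003]],[[-0.843,0.18,0.356],[0.0,0.0,0.003]],[[-0.843,0.185,0.356],[0.0,0.0,0.003]],[[-0.842,0.189,0.356],[0.0,0.0,0.003]],[[-0.841,0.193,0.355],[0.0,0.0,0.003]]]
max shift 0.48 deg/row 0.0
[[[-0.368,0.01,0.48],[0.0,0.0,0.0]],[[-0.368,0.01,0.48],[0.0,0.0,0.0]],[[-0.368,0.01,0.48],[0.0,0.0,0.0]],[[-0.368,0.01,0.48],[0.0,0.0,0.0]],[[-0.368,0.01,0.48],[0.0,0.0,0.0]],[[-0.368,0.01,0.48],[0.0,0.0,0.0]],[[-0.368,0.01,0.48],[0.0,0.0,0.0]],[[-0.368,0.01,0.48],[0.0,0.0,0.0]],[[-0.368,0.01,0.48],[0.0,0.0,0.0]],[[-0.368,0.01,0.48],[0.0,0.0,0.0]]]
380 100 [ 11 169 143] [0.519 0.184 0.022]
262 85 [ 5 40 38] [0.406 0.187 0.062]
243 70 [ 4 34 52] [0.397 0.193 0.103]
340 285 [ 25 103 249] [ 0.496 -0.026  0.012]
275 290 [ 16 167 245] [ 0.421 -0.028  0.033]
wedge z 0.023073342622668105
wedge poly [[0.5126000046730042, 0.1386999934911728], [0.5378999710083008, 0.1437000036239624], [0.519599974155426, 0.24979999661445618], [0.5055000185966492, 0.24609999358654022], [0.5051000118255615, 0.1808999925851822]]
disc ((0.3961425721645355, 0.1945571005344391), 0.030202779918909073) 0.024609409079907874
handle top 883 ((0.39601024985313416, 0.1947297900915146), (0.024069752544164658, 0.02416590042412281), 73.52696228027344) 0.10251016235582289
```

send_rows(plan=[[[-0.85, 0.16, 0.36], [0, 0, 0.003]], [[-0.85, 0.16, 0.36], [0, 0, 0.003]], [[-0.85, 0.16, 0.36], [0, 0, 0.003]], [[-0.85, 0.17, 0.36], [0, 0, 0.003]], [[-0.85, 0.17, 0.36], [0, 0, 0.003]], [[-0.85, 0.18, 0.36], [0, 0, 0.003]], [[-0.85, 0.18, 0.36], [0, 0, 0.003]], [[-0.85, 0.18, 0.36], [0, 0, 0.003]], [[-0.85, 0.19, 0.36], [0, 0, 0.003]], [[-0.85, 0.19, 0.36], [0, 0, 0.003]]])

```text
time: 3.95
tool_pos: [0.5213, -0.1399, 0.1686]
tool_rot: [3.142, -0.0, 1.59]
contact_force: [0.2, 0.5, 0.1]
opening: 0.0916
grip_force: 0.0
```

send_rows(plan=[[[-0.6, 0.02, 0.35], [0, 0, 0]], [[-0.6, 0.02, 0.35], [0, 0, 0]], [[-0.6, 0.01, 0.35], [0, 0, 0]], [[-0.6, 0.01, 0.35], [0, 0, 0]], [[-0.5, 0.01, 0.4], [0, 0, 0]], [[-0.4, 0.01, 0.4], [0, 0, 0]], [[-0.38, 0.01, 0.4], [0, 0, 0]], [[0, 0, 0.4], [0, 0, 0]], [[0, 0, 0.4], [0, 0, 0]], [[0, 0, 0.4], [0, 0, 0]]])

```text
time: 5.2
tool_pos: [0.5251, -0.23, 0.0736]
tool_rot: [-3.142, -0.0, 1.591]
contact_force: [-0.7, -0.1, -0.9]
opening: 0.092
grip_force: 0.0
```

```bash
python3 - <<'E'
from h import *
im,P0,c=shot("w3"); P=cloud(P0,c); z=P[...,2]
m=(z>.020)&(z<.032)&(abs(P[...,0]-.511)<.045)&(P[...,1]<-.15)&(P[...,1]>-.33)
Q=P[m]; print(len(Q),cv2.minAreaRect(Q[:,:2].astype(np.float32)),Q.min(0),Q.max(0))
m=(z>.098)&(z<.115)&(P[...,1]<-.2); Q=P[m]; print("jar",len(Q), cv2.minEnclosingCircle(Q[:,:2].astype(np.float32)) if len(Q) else 0)
plan(.526,-.23,.004,91)
E
```

```text
5.2 [ 0.5251 -0.23    0.0736] [-1.800e+02 -1.000e-02  9.118e+01]
13492 ((0.5121192932128906, -0.23056060075759888), (0.05040455237030983, 0.1058378517627716), 0.9490578770637512) [ 0.48608458 -0.28346593  0.02001701] [ 0.53807524 -0.1775132   0.02744084]
jar 2643 ((0.5246613025665283, -0.21904362738132477), 0.06442831456661224)
max shift 0.273 deg/row 0.02187355183515468
[[[-0.002,0.007,0.273],[-0.0,-0.0,0.0]],[[-0.002,0.007,0.273],[-0.0,-0.0,0.0]],[[-0.002,0.007,0.273],[-0.0,-0.0,0.0]],[[-0.002,0.007,0.273],[-0.0,-0.0,0.0]],[[-0.002,0.007,0.273],[-0.0,-0.0,0.0]],[[-0.002,0.007,0.273],[-0.0,-0.0,0.0]],[[-0.002,0.007,0.273],[-0.0,-0.0,0.0]],[[-0.002,0.007,0.273],[-0.0,-0.0,0.0]],[[-0.002,0.006,0.273],[-0.0,-0.0,0.0]],[[-0.002,0.006,0.273],[-0.0,-0.0,0.0]]]
```

send_rows(plan=[[[0, 0.02, 0.28], [0, 0, 0]], [[0, 0.02, 0.28], [0, 0, 0]], [[0, 0.02, 0.28], [0, 0, 0]], [[0, 0.02, 0.28], [0, 0, 0]], [[0, 0, 0.28], [0, 0, 0]], [[0, 0, 0.28], [0, 0, 0]], [[0, 0, 0.28], [0, 0, 0]], [[0, 0, 0.28], [0, 0, 0]], [[0, 0, 0.28], [0, 0, 0]], [[0, 0, 0.26], [0, 0, 0]]])

```text
time: 6.5
tool_pos: [0.5271, -0.2304, 0.0042]
tool_rot: [-3.142, -0.0, 1.591]
contact_force: [0.2, -0.8, 0.2]
opening: 0.0916
grip_force: 0.0
```

send_rows(plan=[[[0, 0, 0], [0, 0, 0]], [[0, 0, 0], [0, 0, 0]], [[0, 0, 0], [0, 0, 0]], [[0, 0, 0], [0, 0, 0]], [[0, 0, 0], [0, 0, 0]], [[0, 0, 0], [0, 0, 0]], [[0, 0, -0.2], [0, 0, 0]], [[0, 0, -0.6], [0, 0, 0]], [[0, 0, -1], [0, 0, 0]], [[0, 0, -1], [0, 0, 0]]], gripper=-1, force=35)

```text
time: 7.75
tool_pos: [0.5273, -0.2304, 0.0763]
tool_rot: [3.141, 0.0, 1.591]
contact_force: [0.2, 0.1, -2.9]
opening: 0.0495
grip_force: 34.7
```

send_rows(plan=[[[0.5, 0.05, -0.5], [0, 0, 0]], [[0.5, 0.05, -0.5], [0, 0, 0]], [[0.6, 0.05, -0.5], [0, 0, 0]], [[0.6, 0.05, -0.5], [0, 0, 0]], [[0.6, 0.05, -0.5], [0, 0, 0]], [[0.6, 0.05, -0.5], [0, 0, 0]], [[0.6, 0.05, -0.5], [0, 0, 0]], [[0.6, 0.05, -0.5], [0, 0, 0]], [[0.5, 0.05, -0.5], [0, 0, 0]], [[0.3, 0.05, -0.5], [0, 0, 0]]])

```text
time: 9.0
tool_pos: [0.5369, -0.0944, 0.2006]
tool_rot: [3.142, -0.0, 1.591]
contact_force: [-0.4, -0.8, -2.0]
opening: 0.0499
grip_force: 34.7
```

```bash
cat >> h.py <<'E'
def holder(P):
    z=P[...,2]; box=(abs(P[...,0]-.51)<.14)&(abs(P[...,1]+.05)<.1)
    o=np.array([.522,-.03]); yaw=np.deg2rad(9.7)
    for it in range(3):
        x,y=[np.array([np.cos(yaw),np.sin(yaw)]),np.array([-np.sin(yaw),np.cos(yaw)])]
        L=np.stack([(P[...,:2]-o)@x,(P[...,:2]-o)@y],-1)
        pl=box&(z>.008)&(z<.016)&(abs(L[...,0])<50)
        A=[];
        # plate +y edge and block/stop sides by depth: extreme y per x bin
        for b in np.arange(-.11,.08,.01):
            q=box&(z>.008)&(abs(L[...,0]-b)<.005)&(abs(L[...,1])<.06)
            if q.sum()>20: A.append((b,np.percentile(L[q][:,1],99.5)))
        A=np.array(A); f=np.polyfit(A[:,0],A[:,1],1); res=A[:,1]-np.polyval(f,A[:,0]); g=abs(res-np.median(res))<.002; f=np.polyfit(A[g,0],A[g,1],1)
        st=box&(z>.027)&(z<.037)&(L[...,0]>.05); bl=box&(z>.029)&(z<.039)&(L[...,0]<-.06)
        S=L[st]; B=L[bl]
        print("edge +y at 0: %.4f slope %.4f"%(f[1],f[0]),"stop n",len(S),"x %.4f..%.4f"%tuple(np.percentile(S[:,0],[1,99])),"y %.4f..%.4f"%tuple(np.percentile(S[:,1],[.5,99.5])),"block x %.4f..%.4f"%tuple(np.percentile(B[:,0],[1,99])),"y %.4f..%.4f"%tuple(np.percentile(B[:,1],[.5,99.5])))
        yaw+=f[0]; dy=f[1]-.038; dx=np.percentile(S[:,0],1)-.065
        o=o+x*dx+y*dy; print("o",o.round(4),"yaw",np.rad2deg(yaw).round(2))
    return o,yaw
E
python3 - <<'E'
from h import *
im,d,c=shot("w4"); P=cloud(d,c)
holder(P)
f=np.load("w2.npz"); print("w2"); holder(cloud(f["d"],(f["K"],f["k"],f["R"],f["t"])))
E
```

```text
9.0 [ 0.5369 -0.0944  0.2006] [180.    -0.    91.18]
edge +y at 0: 0.0376 slope -0.0190 stop n 1765 x 0.0648..0.1357 y -0.0690..0.0399 block x -0.1417..-0.0825 y -0.0344..0.1020
o [ 0.5218 -0.0304] yaw 8.61
edge +y at 0: 0.0380 slope -0.0015 stop n 1765 x 0.0647..0.1352 y -0.0666..0.0428 block x -0.1423..-0.0829 y -0.0358..0.0999
o [ 0.5215 -0.0305] yaw 8.53
edge +y at 0: 0.0380 slope 0.0002 stop n 1765 x 0.0650..0.1355 y -0.0665..0.0431 block x -0.1420..-0.0826 y -0.0360..0.0997
o [ 0.5215 -0.0305] yaw 8.54
w2
edge +y at 0: 0.0403 slope -0.0021 stop n 500 x 0.0643..0.1359 y 0.0004..0.0393 block x -0.1333..-0.0831 y -0.0330..0.1031
o [ 0.5209 -0.0278] yaw 9.58
edge +y at 0: 0.0380 slope -0.0002 stop n 500 x 0.0650..0.1366 y -0.0018..0.0372 block x -0.1328..-0.0825 y -0.0355..0.1005
o [ 0.5209 -0.0278] yaw 9.57
edge +y at 0: 0.0380 slope -0.0000 stop n 500 x 0.0650..0.1366 y -0.0018..0.0372 block x -0.1328..-0.0825 y -0.0355..0.1004
o [ 0.5209 -0.0278] yaw 9.57
```

View pics/w4.png

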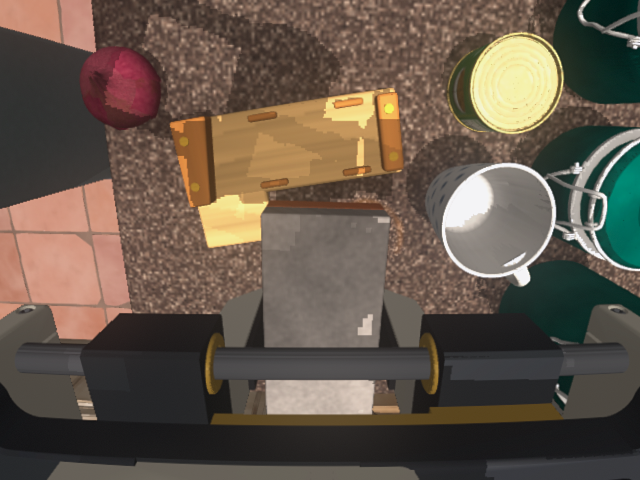

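The stone is held square, and the holder is fully visible with its rails at (262,117), (347,103), (274,183) and (357,170). I'll get its centreline from the four rail tops.

```bash
python3 - <<'E'
from h import *
f=np.load("w4.npz"); c=(f["K"],f["k"],f["R"],f["t"]); P=cloud(f["d"],c); z=P[...,2]
# local plate level
o=np.array([.5215,-.0305]); yaw=np.deg2rad(9); X=np.array([np.cos(yaw),np.sin(yaw)]); Y=np.array([-X[1],X[0]])
lx=(P[...,:2]-o)@X; ly=(P[...,:2]-o)@Y
print("plate z",np.median(z[(abs(lx)<.04)&(abs(ly)<.02)]), "std",np.std(z[(abs(lx)<.04)&(abs(ly)<.02)]))
m=((z>.0165)&(z<.025)&(abs(lx)<.058)&(abs(ly)<.036)).astype(np.uint8)
n,l,st,ce=cv2.connectedComponentsWithStats(m)
C=[]
for i in range(1,n):
    if st[i,4]>40:
        Q=P[l==i]; r=cv2.minAreaRect(Q[:,:2].astype(np.float32)); L=np.array([(np.array(r[0])-o)@X,(np.array(r[0])-o)@Y]); print(st[i,4],ce[i].round(),"center",np.round(r[0],4),"local",L.round(4),np.round(r[1],4),r[2]); C.append(r[0])
# stop & block top rects
for nm,k in (("stop",(z>.028)&(z<.037)&(lx>.06)&(lx<.09)&(abs(ly)<.05)),("block",(z>.030)&(z<.039)&(lx<-.07)&(lx>-.13)&(abs(ly)<.05))):
    Q=P[k]; r=cv2.minAreaRect(Q[:,:2].astype(np.float32)); print(nm,np.array(r[0]).round(4),np.round(r[1],4),r[2], ((np.array(r[0])-o)@X).round(4),((np.array(r[0])-o)@Y).round(4))
E
```

```text
plate z 0.2044811214898803 std 0.12929975247898445
179 [348. 103.] center [0.5577 0.009 ] local [0.042  0.0333] [0.0249 0.0053] 9.443345069885254
196 [261. 116.] center [ 0.4819 -0.0037] local [-0.0349  0.0326] [0.0247 0.0062] 9.30238151550293
183 [357. 171.] center [ 0.5678 -0.0498] local [ 0.0427 -0.0263] [0.0252 0.006 ] 9.70242691040039
179 [274. 183.] center [ 0.492  -0.0628] local [-0.0342 -0.0273] [0.0262 0.0061] 9.176733016967773
stop [ 0.594  -0.0149] [0.0183 0.0656] 9.096349716186523 0.0741 0.0041
block [ 0.4233 -0.036 ] [0.0459 0.0904] 21.549165725708008 -0.0979 0.0099
```

```bash
python3 - <<'E'
from h import *
plan(.529,-.026,.13,9.6)
E
```

```text
max shift 0.289 deg/row 8.159299152408177
[[[0.273,-0.031,0.289],[0.0,-0.0,0.091]],[[0.266,-0.069,0.289],[0.0,-0.0,0.091]],[[0.253,-0.106,0.289],[0.0,-0.0,0.091]],[[0.236,-0.141,0.289],[0.0,-0.0,0.091]],[[0.214,-0.173,0.289],[0.0,-0.0,0.091]],[[0.187,-0.201,0.289],[0.0,-0.0,0.091]],[[0.157,-0.226,0.289],[0.0,-0.0,0.091]],[[0.123,-0.245,0.289],[0.0,-0.0,0.091]],[[0.087,-0.26,0.289],[0.0,-0.0,0.091]],[[0.049,-0.27,0.289],[0.0,-0.0,0.091]]]
```

send_rows(plan=[[[0.273, -0.031, 0.289], [0, 0, 0.091]], [[0.266, -0.069, 0.289], [0, 0, 0.091]], [[0.253, -0.106, 0.289], [0, 0, 0.091]], [[0.236, -0.141, 0.289], [0, 0, 0.091]], [[0.214, -0.173, 0.289], [0, 0, 0.091]], [[0.187, -0.2, 0.289], [0, 0, 0.091]], [[0.157, -0.226, 0.289], [0, 0, 0.091]], [[0.123, -0.245, 0.289], [0, 0, 0.091]], [[0.087, -0.26, 0.289], [0, 0, 0.091]], [[0.049, -0.27, 0.289], [0, 0, 0.091]]])

```text
time: 10.3
tool_pos: [0.5282, -0.0272, 0.1273]
tool_rot: [3.141, -0.0, 0.156]
contact_force: [-0.0, 0.7, -3.1]
opening: 0.0494
grip_force: 34.7
```

```bash
python3 - <<'E'
from h import *
im,d,c=shot("w5"); P=cloud(d,c); z=P[...,2]
o=np.array([.5213,-.0274]); y=np.deg2rad(9.6); X=np.array([np.cos(y),np.sin(y)]); Y=np.array([-X[1],X[0]])
# held stone top in tool frame
s=robot.observe(); zt=s["tool_pos"][2]+.022
m=(abs(z-zt)<.004)&(np.hypot(P[...,0]-.53,P[...,1]+.026)<.09); Q=P[m]; print(len(Q))
L=np.c_[(Q[:,:2]-o)@X,(Q[:,:2]-o)@Y]; r=cv2.minAreaRect(L.astype(np.float32)); print("stone local",np.round(r[0],4),np.round(r[1],4),r[2],L.max(0))
lx=(P[...,:2]-o)@X; ly=(P[...,:2]-o)@Y
k=(z>.028)&(z<.037)&(lx>.055)&(lx<.1)&(abs(ly)<.05); L=np.c_[lx[k],ly[k]]; r=cv2.minAreaRect(L.astype(np.float32)); print("stop local",np.round(r[0],4),np.round(r[1],4),r[2])
plan(*(o+.0083*X),.022,9.6)
E
```

```text
10.3 [ 0.5282 -0.0272  0.1273] [179.99  -0.     8.95]
21023
stone local [ 0.0101 -0.0003] [0.0839 0.0974] 88.68378448486328 [0.05928257 0.04148216]
stop local [0.0744 0.0002] [0.0182 0.0661] 0.08511267602443695
max shift 0.417 deg/row 0.0951490157219773
[[[0.009,0.0,0.417],[-0.0,0.0,-0.001]],[[0.009,0.0,0.417],[-0.0,0.0,-0.001]],[[0.008,0.0,0.417],[-0.0,0.0,-0.001]],[[0.008,-0.0,0.417],[-0.0,0.0,-0.001]],[[0.008,-0.0,0.417],[-0.0,0.0,-0.001]],[[0.008,-0.0,0.417],[-0.0,0.0,-0.001]],[[0.008,-0.0,0.417],[-0.0,0.0,-0.001]],[[0.008,-0.0,0.417],[-0.0,0.0,-0.001]],[[0.008,-0.0,0.417],[-0.0,0.0,-0.001]],[[0.008,-0.0,0.417],[-0.0,0.0,-0.001]]]
```

send_rows(plan=[[[0.03, 0, 0.5], [0, 0, -0.007]], [[0.03, 0, 0.5], [0, 0, 0]], [[0, 0, 0.5], [0, 0, 0]], [[0, 0, 0.5], [0, 0, 0]], [[0, 0, 0.5], [0, 0, 0]], [[0, 0, 0.5], [0, 0, 0]], [[0, 0, 0.45], [0, 0, 0]], [[0, 0, 0.3], [0, 0, 0]], [[0, 0, 0.3], [0, 0, 0]], [[0, 0, 0.2], [0, 0, 0]]])

```text
time: 11.6
tool_pos: [0.5296, -0.0269, 0.0209]
tool_rot: [-3.142, -0.0, 0.172]
contact_force: [0.6, 0.1, -3.4]
opening: 0.0498
grip_force: 34.7
```

send_rows(plan=[[[0, 0, 0.08], [0, 0, 0]], [[0, 0, 0.08], [0, 0, 0]], [[0, 0, 0.03], [0, 0, 0]], [[0.04, 0, 0], [0, 0, 0]], [[0.04, 0, 0], [0, 0, 0]], [[0.04, 0, 0], [0, 0, 0]], [[0.03, 0, 0], [0, 0, 0]], [[0.03, 0, 0], [0, 0, 0]], [[0, 0, 0], [0, 0, 0]], [[0, 0, 0], [0, 0, 0]]])

```text
time: 12.85
tool_pos: [0.5339, -0.0261, 0.0168]
tool_rot: [-3.142, 0.0, 0.172]
contact_force: [-4.0, -0.6, 5.3]
opening: 0.0497
grip_force: 34.7
```

send_rows(plan=[[[0, 0, 0], [0, 0, 0]], [[0, 0, 0], [0, 0, 0]], [[0, 0, 0], [0, 0, 0]], [[0, 0, 0], [0, 0, 0]], [[0, 0, -0.3], [0, 0, 0]], [[0, 0, -1], [0, 0, 0]], [[0, 0, -1], [0, 0, 0]], [[0, 0, -1], [0, 0, 0]], [[0, 0, -1], [0, 0, 0]], [[0, 0, -1], [0, 0, 0]]], gripper=1)

```text
time: 14.1
tool_pos: [0.534, -0.0261, 0.1504]
tool_rot: [3.141, -0.001, 0.172]
contact_force: [-0.1, 0.6, -0.6]
opening: 0.0921
grip_force: 0.0
```

```bash
cat >> h.py <<'E'
HO=np.array([.5213,-.0274]); HY=np.deg2rad(9.6); HX=np.array([np.cos(HY),np.sin(HY)]); HN=np.array([-HX[1],HX[0]])
def loc(P): return np.stack([(P[...,:2]-HO)@HX,(P[...,:2]-HO)@HN,P[...,2]],-1)
def W(lx,ly): return HO+lx*HX+ly*HN
E
python3 - <<'E'
from h import *
im,d,c=shot("w6"); L=loc(cloud(d,c)); 
m=(L[...,2]>.032)&(L[...,2]<.043)&(abs(L[...,0])<.09)&(abs(L[...,1])<.035)
Q=L[m]; 
import numpy as np
g=Q[(Q[:,2]>.035)]; r=cv2.minAreaRect(g[:,:2].astype(np.float32)); print("top z",np.median(g[:,2]),np.round(r[0],4),np.round(r[1],4),r[2],np.percentile(g,[1,99],axis=0).round(4))
plan(.5224,.1585,.16,99.8)
E
```

```text
14.1 [ 0.534  -0.0261  0.1504] [ 1.7999e+02 -4.0000e-02  9.8800e+00]
top z 0.03722780172448907 [-0.0009  0.0001] [0.0502 0.1302] 88.5691146850586 [[-0.0634 -0.0247  0.0356]
 [ 0.063   0.025   0.0388]]
max shift 0.74 deg/row 8.991837433100054
[[[0.074,-0.737,-0.026],[0.0,-0.0,-0.1]],[[0.189,-0.717,-0.026],[0.0,-0.0,-0.1]],[[0.298,-0.679,-0.026],[0.0,-0.0,-0.1]],[[0.401,-0.624,-0.025],[0.0,-0.0,-0.1]],[[0.493,-0.553,-0.025],[0.0,-0.0,-0.1]],[[0.574,-0.469,-0.025],[0.0,-0.0,-0.1]],[[0.64,-0.374,-0.025],[0.0,-0.0,-0.1]],[[0.691,-0.269,-0.025],[0.0,-0.0,-0.1]],[[0.724,-0.158,-0.025],[0.0,-0.0,-0.1]],[[0.74,-0.043,-0.025],[0.0,-0.0,-0.1]]]
```

send_rows(plan=[[[0.074, -0.737, -0.02], [0, 0, -0.1]], [[0.189, -0.717, -0.02], [0, 0, -0.1]], [[0.298, -0.679, -0.02], [0, 0, -0.1]], [[0.4, -0.624, -0.02], [0, 0, -0.1]], [[0.493, -0.553, -0.02], [0, 0, -0.1]], [[0.574, -0.469, -0.02], [0, 0, -0.1]], [[0.64, -0.374, -0.02], [0, 0, -0.1]], [[0.69, -0.269, -0.02], [0, 0, -0.1]], [[0.724, -0.158, -0.02], [0, 0, -0.1]], [[0.74, -0.043, -0.02], [0, 0, -0.1]]])

```text
time: 15.4
tool_pos: [0.5204, 0.1593, 0.1539]
tool_rot: [3.141, -0.0, 1.748]
contact_force: [-0.2, -0.2, -0.3]
opening: 0.0918
grip_force: 0.0
```

```bash
python3 - <<'E'
from h import *
im,d,c=shot("w7"); P=cloud(d,c); z=P[...,2]
m=(z>.019)&(z<.03)&(abs(P[...,0]-.516)<.05)&(abs(P[...,1]-.195)<.08)
Q=P[m]; print(len(Q),np.median(Q[:,2]))
hull=cv2.convexHull(Q[:,:2].astype(np.float32)); print(cv2.approxPolyDP(hull,.003,True).reshape(-1,2).round(4).tolist())
plan(.5224,.1585,.055,99.8)
E
```

```text
15.4 [0.5204 0.1593 0.1539] [179.99  -0.   100.17]
4168 0.023162331980020514
[[0.5390999913215637, 0.14249999821186066], [0.521399974822998, 0.24889999628067017], [0.5055999755859375, 0.2475000023841858], [0.5058000087738037, 0.17419999837875366], [0.5116000175476074, 0.1395999938249588]]
max shift 0.396 deg/row 0.07843224209415674
[[[-0.013,0.007,0.396],[0.0,-0.0,0.001]],[[-0.013,0.007,0.396],[0.0,-0.0,0.001]],[[-0.013,0.007,0.396],[0.0,-0.0,0.001]],[[-0.013,0.007,0.396],[0.0,-0.0,0.001]],[[-0.013,0.007,0.396],[0.0,-0.0,0.001]],[[-0.012,0.007,0.396],[0.0,-0.0,0.001]],[[-0.012,0.007,0.396],[0.0,-0.0,0.001]],[[-0.012,0.007,0.396],[0.0,-0.0,0.001]],[[-0.012,0.007,0.396],[0.0,-0.0,0.001]],[[-0.012,0.007,0.396],[0.0,-0.0,0.001]]]
```

send_rows(plan=[[[-0.05, 0.05, 0.6], [0, 0, 0.007]], [[0, 0.04, 0.6], [0, 0, 0]], [[0, 0, 0.6], [0, 0, 0]], [[0, 0, 0.6], [0, 0, 0]], [[0, 0, 0.6], [0, 0, 0]], [[0, 0, 0.6], [0, 0, 0]], [[0, 0, 0.6], [0, 0, 0]], [[0, 0, 0.6], [0, 0, 0]], [[0, 0, 0.6], [0, 0, 0]], [[0, 0, 0.55], [0, 0, 0]]])

```text
time: 16.7
tool_pos: [0.523, 0.1579, 0.0042]
tool_rot: [-3.141, -0.0, 1.732]
contact_force: [0.1, 0.5, -0.7]
opening: 0.0919
grip_force: 0.0
```

send_rows(plan=[[[0, 0, 0], [0, 0, 0]], [[0, 0, 0], [0, 0, 0]], [[0, 0, 0], [0, 0, 0]], [[0, 0, 0], [0, 0, 0]], [[0, 0, 0], [0, 0, 0]], [[0, 0, 0], [0, 0, 0]], [[0, 0, -0.5], [0, 0, 0]], [[0, 0, -1], [0, 0, 0]], [[0, 0, -1], [0, 0, 0]], [[0, 0, -1], [0, 0, 0]]], gripper=-1, force=25)

```text
time: 17.95
tool_pos: [0.523, 0.1578, 0.0943]
tool_rot: [3.141, -0.0, 1.732]
contact_force: [-0.1, 0.5, -1.1]
opening: 0.0279
grip_force: 25.0
```

send_rows(plan=[[[-0.93, -0.33, -0.05], [0, 0, 0]], [[-0.93, -0.33, -0.05], [0, 0, 0]], [[-0.93, -0.33, -0.05], [0, 0, 0]], [[-0.93, -0.33, 0], [0, 0, 0]], [[-0.93, -0.33, 0], [0, 0, 0]], [[-0.93, -0.33, 0], [0, 0, 0]], [[-0.93, -0.33, 0], [0, 0, 0]], [[-0.93, -0.33, 0], [0, 0, 0]], [[-0.93, -0.33, 0], [0, 0, 0]], [[-0.93, -0.33, 0], [0, 0, 0]]])

```text
time: 19.2
tool_pos: [0.4789, -0.0857, 0.0973]
tool_rot: [3.141, 0.0, 1.732]
contact_force: [-0.3, -0.5, -0.3]
opening: 0.0279
grip_force: 25.0
```

send_rows(plan=[[[-0.85, -0.3, 0], [0, 0, 0]], [[-0.85, -0.3, 0], [0, 0, 0]], [[-0.85, -0.3, 0], [0, 0, 0]], [[-0.85, -0.3, 0], [0, 0, 0]], [[0, 0, 0.4], [0, 0, 0]], [[0, 0, 0.4], [0, 0, 0]], [[0, 0, 0.4], [0, 0, 0]], [[0, 0, 0.4], [0, 0, 0]], [[0, 0, 0.3], [0, 0, 0]], [[0, 0, 0.2], [0, 0, 0]]])

```text
time: 20.45
tool_pos: [0.4629, -0.1734, 0.0434]
tool_rot: [-3.141, -0.0, 1.732]
contact_force: [0.2, 0.5, -0.3]
opening: 0.0281
grip_force: 25.0
```

```bash
python3 - <<'E'
from h import *
im,d,c=shot("w8"); L=loc(cloud(d,c)); s=robot.observe(); print("tcp loc",loc(s["tool_pos"]))
t=s["tool_pos"][2]+.0195
m=(abs(L[...,2]-t)<.004)&(L[...,0]<-.05)&(L[...,0]>-.12)&(L[...,1]<-.03)&(L[...,1]>-.16); Q=L[m]
hull=cv2.convexHull(Q[:,:2].astype(np.float32)); print(len(Q),cv2.approxPolyDP(hull,.003,True).reshape(-1,2).round(4).tolist())
a=plan(*W(-.0822,-.1345),.018,99.6); plan(*W(-.0822,-.0855),.018,99.6,a)
E
```

```text
20.45 [ 0.4629 -0.1734  0.0434] [-1.7998e+02 -3.0000e-02  9.9260e+01]
tcp loc [-0.08214359 -0.13409045  0.04297652]
874 [[-0.050200000405311584, -0.1234000027179718], [-0.11339999735355377, -0.12250000238418579], [-0.09619999676942825, -0.1412999927997589], [-0.06780000030994415, -0.1412999927997589]]
max shift 0.1 deg/row 0.035283929350949796
[[[-0.002,-0.0,0.1],[-0.0,-0.0,-0.0]],[[-0.002,-0.0,0.1],[-0.0,-0.0,-0.0]],[[-0.002,-0.0,0.1],[-0.0,-0.0,-0.0]],[[-0.002,-0.0,0.1],[-0.0,-0.0,-0.0]],[[-0.002,-0.0,0.1],[-0.0,-0.0,-0.0]],[[-0.002,-0.0,0.1],[-0.0,-0.0,-0.0]],[[-0.002,-0.0,0.1],[-0.0,-0.0,-0.0]],[[-0.002,-0.0,0.1],[-0.0,-0.0,-0.0]],[[-0.002,-0.0,0.1],[-0.0,-0.0,-0.0]],[[-0.002,-0.0,0.1],[-0.0,-0.0,-0.0]]]
max shift 0.196 deg/row 0.0
[[[0.196,0.0,0.0],[0.0,0.0,0.0]],[[0.196,0.0,0.0],[0.0,0.0,0.0]],[[0.196,0.0,0.0],[0.0,0.0,0.0]],[[0.196,0.0,0.0],[0.0,0.0,0.0]],[[0.196,0.0,0.0],[0.0,0.0,0.0]],[[0.196,0.0,0.0],[0.0,0.0,0.0]],[[0.196,0.0,0.0],[0.0,0.0,0.0]],[[0.196,0.0,0.0],[0.0,0.0,0.0]],[[0.196,0.0,0.0],[0.0,0.0,0.0]],[[0.196,0.0,0.0],[0.0,0.0,0.0]]]
```

View pics/w8.png

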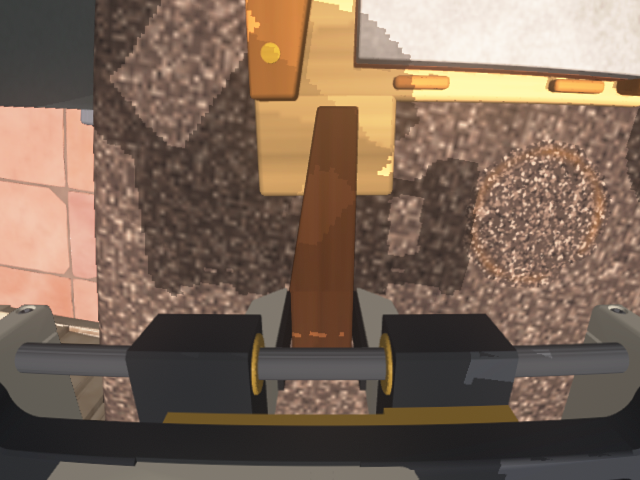

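The picture shows the wedge held straight with its thin end at (338,108), in line with the slot mouth between the block (300,97) and the stone end (357,65).

send_rows(plan=[[[0, 0, 0.25], [0, 0, -0.003]], [[0, 0, 0.25], [0, 0, 0]], [[0, 0, 0.25], [0, 0, 0]], [[0, 0, 0.25], [0, 0, 0]], [[0.2, 0, 0.02], [0, 0, 0]], [[0.35, 0, 0], [0, 0, 0]], [[0.35, 0, 0], [0, 0, 0]], [[0.35, 0, 0], [0, 0, 0]], [[0.35, 0, 0], [0, 0, 0]], [[0.36, 0, 0], [0, 0, 0]]])

```text
time: 21.75
tool_pos: [0.4602, -0.131, 0.0223]
tool_rot: [3.13, 0.013, 1.739]
contact_force: [-2.5, -23.7, 22.1]
opening: 0.0284
grip_force: 25.1
```

send_rows(plan=[[[0, 0, 0.05], [0, 0, 0]], [[0, 0, 0.03], [0, 0, 0]], [[0, 0, 0], [0, 0, 0]], [[0, 0, 0], [0, 0, 0]], [[0, 0, 0], [0, 0, 0]], [[0, 0, 0], [0, 0, 0]], [[0, 0, 0], [0, 0, 0]], [[0, 0, 0], [0, 0, 0]], [[0, 0, 0], [0, 0, 0]], [[0, 0, 0], [0, 0, 0]]])

```text
time: 23.0
tool_pos: [0.4596, -0.1286, 0.0205]
tool_rot: [3.131, 0.009, 1.738]
contact_force: [-1.1, -10.2, 29.7]
opening: 0.0284
grip_force: 25.1
```

```bash
python3 - <<'E'
from h import *
f=np.load("w8.npz"); c=(f["K"],f["k"],f["R"],f["t"]); P=cloud(f["d"],c); 
for v in (112,130,160,200,240,280,310): print("w8",v,loc(P[v,335]).round(4))
im,d,c=shot("w9"); L=loc(cloud(d,c)); print("tcp",loc(robot.observe()["tool_pos"]))
for v in range(40,330,25): print(v,L[v,335].round(4),im[v,335])
E
```

```text
w8 112 [-0.0763 -0.0447  0.0525]
w8 130 [-0.0763 -0.0513  0.0524]
w8 160 [-0.0762 -0.0628  0.052 ]
w8 200 [-0.0761 -0.0789  0.0523]
w8 240 [-0.0761 -0.0955  0.0541]
w8 280 [-0.0759 -0.1148  0.0514]
w8 310 [-0.0758 -0.1295  0.0515]
23.0 [ 0.4596 -0.1286  0.0205] [179.41   0.52  99.6 ]
tcp [-0.07774395 -0.0895134   0.02047973]
40 [-0.0723  0.0286  0.0124] [108 173 222]
65 [-0.0721  0.0193  0.0109] [105 166 218]
90 [-0.072   0.0094  0.0107] [104 167 218]
115 [-0.0729 -0.001   0.0328] [37 55 81]
140 [-0.0735 -0.0094  0.0467] [ 42  66 103]
165 [-0.0733 -0.0181  0.0447] [ 41  63 101]
190 [-0.0731 -0.0275  0.0422] [ 39  63 102]
215 [-0.0729 -0.0371  0.0421] [ 39  63 101]
240 [-0.0728 -0.0471  0.0416] [38 61 99]
265 [-0.0794 -0.0029  0.1768] [36 59 96]
290 [-0.0723 -0.0706  0.0371] [38 59 95]
315 [-0.072  -0.0844  0.0338] [38 60 99]
```

View pics/w9.png

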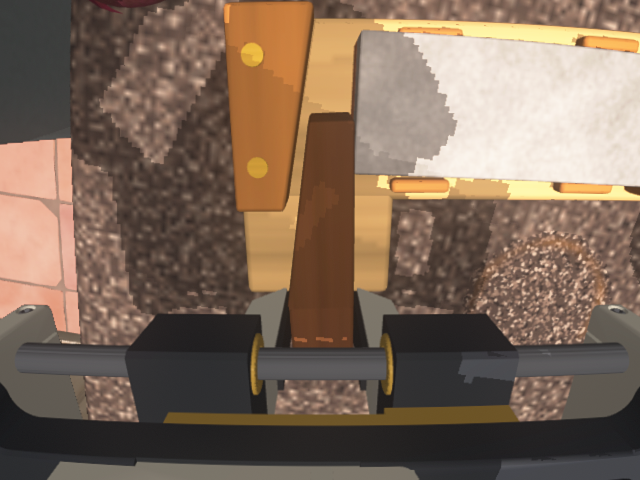

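The wedge sits 12 mm lower in the fingers than planned, because it slipped at the lift. It is tilted on the ledge with its thin end (330,118) already in the slot. I'll raise a little, ease it off the stone, and check the force.

send_rows(plan=[[[0, 0, -0.06], [0, 0, 0]], [[0, 0, -0.06], [0, 0, 0]], [[0, 0, -0.06], [0, 0, 0]], [[0, -0.04, -0.06], [0, 0, 0]], [[0, -0.04, -0.04], [0, 0, 0]], [[0, -0.04, 0], [0, 0, 0]], [[0, 0, 0], [0, 0, 0]], [[0, 0, 0], [0, 0, 0]], [[0, 0, 0], [0, 0, 0]], [[0, 0, 0], [0, 0, 0]]])

```text
time: 24.3
tool_pos: [0.4527, -0.1254, 0.0233]
tool_rot: [3.14, -0.0, 1.736]
contact_force: [6.4, 1.2, -2.4]
opening: 0.0285
grip_force: 25.0
```

```bash
python3 - <<'E'
from h import *
im,d,c=shot("w10"); L=loc(cloud(d,c)); print("tcp",loc(robot.observe()["tool_pos"]))
for v in (120,140,165,190,240,290,315): print(v,L[v,330].round(4))
E
```

```text
24.3 [ 0.4527 -0.1254  0.0233] [ 1.7991e+02 -1.0000e-02  9.9470e+01]
tcp [-0.08403793 -0.08522046  0.02333633]
120 [-0.0811  0.0012  0.0495]
140 [-0.081  -0.0055  0.0473]
165 [-0.0809 -0.0142  0.047 ]
190 [-0.0809 -0.0234  0.046 ]
240 [-0.0807 -0.0436  0.0429]
290 [-0.0805 -0.0671  0.0387]
315 [-0.0804 -0.0795  0.0379]
```

send_rows(plan=[[[0, 0.06, 0], [0, 0, 0]], [[0, 0, 0], [0, 0, 0]], [[0, 0, 0], [0, 0, 0]], [[0, 0, 0], [0, 0, 0]], [[0, 0, 0], [0, 0, 0]], [[0, 0, -0.3], [0, 0, 0]], [[0, 0, -0.7], [0, 0, 0]], [[0, 0, -1], [0, 0, 0]], [[0, 0, -1], [0, 0, 0]], [[0, 0, -1], [0, 0, 0]]], gripper=1)

```text
time: 25.6
tool_pos: [0.4533, -0.1255, 0.1248]
tool_rot: [3.141, 0.0, 1.737]
contact_force: [0.1, 0.8, 0.1]
opening: 0.0916
grip_force: 0.0
```

```bash
cat >> h.py <<'E'
def check(name):
    im,d,c=shot(name); P=cloud(d,c); L=loc(P); hsv=cv2.cvtColor(im,cv2.COLOR_BGR2HSV)
    m=(L[...,0]<-.04)&(L[...,0]>-.115)&(L[...,1]<.06)&(L[...,1]>-.16)&(L[...,2]>.02)&(L[...,2]<.06)&(hsv[...,2]<190)&(hsv[...,1]>100)&(hsv[...,0]<16)
    n,l,st,ce=cv2.connectedComponentsWithStats(m.astype(np.uint8)); i=1+st[1:,4].argmax(); Q=L[l==i]
    hull=cv2.convexHull(Q[:,:2].astype(np.float32)); print("wedge",len(Q),cv2.approxPolyDP(hull,.003,True).reshape(-1,2).round(4).tolist())
    for a in np.arange(Q[:,1].min(),Q[:,1].max(),.02): print("  z at y %.3f: %.4f"%(a,np.median(Q[abs(Q[:,1]-a)<.006][:,2])))
    g=L[(L[...,2]>.035)&(L[...,2]<.043)&(L[...,0]>-.075)&(L[...,0]<.062)&(abs(L[...,1])<.032)&(hsv[...,1]<60)]
    if len(g)>300: r=cv2.minAreaRect(g[:,:2].astype(np.float32)); print("stone",len(g),np.round(r[0],4),np.round(r[1],4),r[2],"x",np.percentile(g[:,0],[.5,99.5]))
E
python3 -c "
from h import *
check('w11')"
```

```text
25.6 [ 0.4533 -0.1255  0.1248] [1.7998e+02 1.0000e-02 9.9520e+01]
wedge 10050 [[-0.1103999987244606, 0.037300001829862595], [-0.11219999939203262, -0.03739999979734421], [-0.09830000251531601, -0.1014999970793724], [-0.07069999724626541, -0.1031000018119812], [-0.06949999928474426, 0.0052999998442828655], [-0.08169999718666077, 0.037300001829862595]]
  z at y -0.104: 0.0351
  z at y -0.084: 0.0352
  z at y -0.064: 0.0351
  z at y -0.044: 0.0352
  z at y -0.024: 0.0342
  z at y -0.004: 0.0338
  z at y 0.016: 0.0331
  z at y 0.036: 0.0331
stone 15339 [-0.0014  0.0005] [0.0499 0.128 ] 88.34822845458984 x [-0.0647517   0.06128612]
```

```bash
python3 - <<'E'
from h import *
a=plan(.410,.110,.170,73.5); plan(.396,.1946,.170,73.5,a,4)
E
```

```text
max shift 0.961 deg/row 2.6024565458277897
[[[0.961,-0.02,-0.172],[0.0,0.0,0.029]],[[0.959,-0.064,-0.172],[0.0,0.0,0.029]],[[0.955,-0.108,-0.172],[0.0,0.0,0.029]],[[0.949,-0.151,-0.171],[0.0,0.0,0.029]],[[0.942,-0.194,-0.171],[0.0,0.0,0.029]],[[0.932,-0.237,-0.171],[0.0,0.0,0.029]],[[0.92,-0.279,-0.171],[0.0,0.0,0.029]],[[0.907,-0.32,-0.17],[0.0,0.0,0.029]],[[0.891,-0.361,-0.17],[0.0,0.0,0.029]],[[0.874,-0.401,-0.169],[0.0,0.0,0.029]]]
max shift 0.771 deg/row 0.0
[[[0.771,-0.375,-0.0],[0.0,0.0,0.0]],[[0.771,-0.375,-0.0],[0.0,0.0,0.0]],[[0.771,-0.375,-0.0],[0.0,0.0,0.0]],[[0.771,-0.375,-0.0],[0.0,0.0,0.0]]]
```

send_rows(plan=[[[0.961, -0.02, -0.3], [0, 0, 0.029]], [[0.959, -0.064, -0.3], [0, 0, 0.029]], [[0.955, -0.108, -0.3], [0, 0, 0.029]], [[0.949, -0.15, -0.3], [0, 0, 0.029]], [[0.942, -0.194, -0.3], [0, 0, 0.029]], [[0.932, -0.237, -0.2], [0, 0, 0.029]], [[0.92, -0.279, 0], [0, 0, 0.029]], [[0.907, -0.32, 0], [0, 0, 0.029]], [[0.89, -0.36, 0], [0, 0, 0.029]], [[0.874, -0.4, 0], [0, 0, 0.029]]])

```text
time: 26.9
tool_pos: [0.4085, 0.1114, 0.1661]
tool_rot: [3.141, -0.0, 1.28]
contact_force: [0.1, 0.8, -0.3]
opening: 0.092
grip_force: 0.0
```

send_rows(plan=[[[0.77, -0.375, 0], [0, 0, 0]], [[0.77, -0.375, 0], [0, 0, 0]], [[0.77, -0.375, 0], [0, 0, 0]], [[0.77, -0.375, 0], [0, 0, 0]], [[0, 0, 0.3], [0, 0, 0]], [[0, 0, 0.3], [0, 0, 0]], [[0, 0, 0.3], [0, 0, 0]], [[0, 0, 0.2], [0, 0, 0]], [[0, 0, 0], [0, 0, 0]], [[0, 0, 0], [0, 0, 0]]])

```text
time: 28.15
tool_pos: [0.395, 0.195, 0.1386]
tool_rot: [3.141, -0.0, 1.281]
contact_force: [0.4, -0.5, -0.4]
opening: 0.0918
grip_force: 0.0
```

```bash
python3 - <<'E'
from h import *
im,d,c=shot("w12"); P=cloud(d,c); z=P[...,2]
ht=(z>.097)&(z<.108)&(np.hypot(P[...,0]-.396,P[...,1]-.195)<.03); Q=P[ht]; print("handle",len(Q),cv2.minAreaRect(Q[:,:2].astype(np.float32)))
plan(.396,.1946,.046,73.5)
E
```

```text
28.15 [0.395  0.195  0.1386] [ 1.7999e+02 -1.0000e-02  7.3400e+01]
handle 1540 ((0.39601531624794006, 0.19542789459228516), (0.023731766268610954, 0.023837778717279434), 74.44542694091797)
max shift 0.371 deg/row 0.009707037915715838
[[[-0.001,0.004,0.371],[0.0,-0.0,-0.0]],[[-0.001,0.004,0.371],[0.0,-0.0,-0.0]],[[-0.001,0.004,0.371],[0.0,-0.0,-0.0]],[[-0.001,0.004,0.371],[0.0,-0.0,-0.0]],[[-0.001,0.004,0.371],[0.0,-0.0,-0.0]],[[-0.001,0.004,0.371],[0.0,-0.0,-0.0]],[[-0.001,0.004,0.371],[0.0,-0.0,-0.0]],[[-0.001,0.004,0.371],[0.0,-0.0,-0.0]],[[-0.001,0.004,0.371],[0.0,-0.0,-0.0]],[[-0.001,0.004,0.371],[0.0,-0.0,-0.0]]]
```

send_rows(plan=[[[0, 0.04, 0.4], [0, 0, -0.01]], [[0, 0, 0.4], [0, 0, 0]], [[0, 0, 0.4], [0, 0, 0]], [[0, 0, 0.4], [0, 0, 0]], [[0, 0, 0.4], [0, 0, 0]], [[0, 0, 0.4], [0, 0, 0]], [[0, 0, 0.4], [0, 0, 0]], [[0, 0, 0.4], [0, 0, 0]], [[0, 0, 0.3], [0, 0, 0]], [[0, 0, 0.2], [0, 0, 0]]])

```text
time: 29.45
tool_pos: [0.3957, 0.1948, 0.0455]
tool_rot: [-3.141, 0.0, 1.297]
contact_force: [-0.1, -1.0, -0.4]
opening: 0.0918
grip_force: 0.0
```

send_rows(plan=[[[0, 0, 0], [0, 0, 0]], [[0, 0, 0], [0, 0, 0]], [[0, 0, 0], [0, 0, 0]], [[0, 0, 0], [0, 0, 0]], [[0, 0, 0], [0, 0, 0]], [[0, 0, 0], [0, 0, 0]], [[0, 0, 0], [0, 0, 0]], [[0, 0, 0], [0, 0, 0]], [[0, 0, 0], [0, 0, 0]], [[0, 0, 0], [0, 0, 0]]], gripper=-1, force=60)

```text
time: 30.7
tool_pos: [0.3958, 0.1948, 0.0459]
tool_rot: [3.142, -0.0, 1.297]
contact_force: [0.4, -0.4, -1.6]
opening: 0.0238
grip_force: 60.0
```

```bash
python3 - <<'E'
from h import *
s=robot.observe(); p=np.array(s["tool_pos"]); print(p)
q=(p+[0,0,.07], R.from_euler("xyz",s["tool_rot"]))
# pounder centre stand-off from butt face at local y -.1035: disc radius 30 -> centre at -.1335 touching; start -.155
a=plan(.43,.02,.13,40,q); print(W(-.0845,-.160)); plan(*W(-.0845,-.160),.10,9.6,a)
E
```

```text
[0.39581588 0.19480813 0.04592697]
max shift 0.636 deg/row 3.4317044880178558
[[[-0.636,0.321,-0.056],[0.0,-0.0,0.038]],[[-0.616,0.358,-0.056],[0.0,-0.0,0.038]],[[-0.593,0.394,-0.056],[0.0,-0.0,0.038]],[[-0.569,0.429,-0.056],[0.0,-0.0,0.038]],[[-0.542,0.462,-0.056],[0.0,-0.0,0.038]],[[-0.513,0.494,-0.056],[0.0,-0.0,0.038]],[[-0.483,0.524,-0.056],[0.0,-0.0,0.038]],[[-0.451,0.552,-0.056],[0.0,-0.0,0.038]],[[-0.417,0.578,-0.056],[0.0,-0.0,0.038]],[[-0.381,0.602,-0.056],[0.0,-0.0,0.038]]]
[ 0.46466633 -0.19925133]
max shift 0.886 deg/row 3.04
[[[-0.458,0.761,0.12],[-0.0,-0.0,0.034]],[[-0.417,0.784,0.12],[-0.0,-0.0,0.034]],[[-0.374,0.805,0.12],[-0.0,-0.0,0.034]],[[-0.331,0.824,0.12],[-0.0,-0.0,0.034]],[[-0.287,0.84,0.12],[-0.0,-0.0,0.034]],[[-0.242,0.854,0.12],[-0.0,-0.0,0.034]],[[-0.196,0.866,0.12],[-0.0,-0.0,0.034]],[[-0.15,0.875,0.12],[-0.0,-0.0,0.034]],[[-0.104,0.882,0.12],[-0.0,-0.0,0.034]],[[-0.057,0.886,0.12],[-0.0,-0.0,0.034]]]
```

send_rows(plan=[[[-0.636, 0.321, -0.7], [0, 0, 0.038]], [[-0.616, 0.358, -0.9], [0, 0, 0.038]], [[-0.593, 0.394, -0.9], [0, 0, 0.038]], [[-0.569, 0.429, -0.8], [0, 0, 0.038]], [[-0.542, 0.462, -0.2], [0, 0, 0.038]], [[-0.513, 0.494, 0], [0, 0, 0.038]], [[-0.483, 0.524, 0], [0, 0, 0.038]], [[-0.451, 0.552, 0], [0, 0, 0.038]], [[-0.417, 0.578, 0], [0, 0, 0.038]], [[-0.381, 0.602, 0], [0, 0, 0.038]]])

```text
time: 31.95
tool_pos: [0.4296, 0.0196, 0.1331]
tool_rot: [-3.14, 0.001, 0.698]
contact_force: [0.6, 0.1, -2.1]
opening: 0.0238
grip_force: 60.0
```

send_rows(plan=[[[-0.458, 0.761, 0.12], [0, 0, 0.034]], [[-0.417, 0.784, 0.12], [0, 0, 0.034]], [[-0.374, 0.805, 0.12], [0, 0, 0.034]], [[-0.331, 0.824, 0.12], [0, 0, 0.034]], [[-0.287, 0.84, 0.12], [0, 0, 0.034]], [[-0.242, 0.854, 0.12], [0, 0, 0.034]], [[-0.196, 0.866, 0.12], [0, 0, 0.034]], [[-0.15, 0.875, 0.12], [0, 0, 0.034]], [[-0.104, 0.882, 0.12], [0, 0, 0.034]], [[-0.057, 0.886, 0.12], [0, 0, 0.034]]])

```text
time: 33.2
tool_pos: [0.4648, -0.2001, 0.1031]
tool_rot: [-3.141, 0.0, 0.163]
contact_force: [-0.4, 0.5, -3.2]
opening: 0.0239
grip_force: 60.0
```

```bash
python3 - <<'E'
from h import *
im,d,c=shot("w13"); s=robot.observe(); print("tcp",loc(np.array(s["tool_pos"])),s["contact_force"])
P=cloud(d,c)
plan(*W(-.0845,-.150),.0635,9.6)
E
```

```text
33.2 [ 0.4648 -0.2001  0.1031] [-1.7997e+02  2.0000e-02  9.3600e+00]
tcp [-0.08421494 -0.16379613  0.10296798] [ 2.20229456 -4.35257232 -2.85384225]
max shift 0.158 deg/row 0.04404727998123542
[[[-0.002,-0.055,0.158],[0.0,-0.0,-0.0]],[[-0.002,-0.055,0.158],[0.0,-0.0,-0.0]],[[-0.002,-0.055,0.158],[0.0,-0.0,-0.0]],[[-0.001,-0.055,0.158],[0.0,-0.0,-0.0]],[[-0.001,-0.055,0.158],[0.0,-0.0,-0.0]],[[-0.001,-0.055,0.158],[0.0,-0.0,-0.0]],[[-0.001,-0.055,0.158],[0.0,-0.0,-0.0]],[[-0.001,-0.055,0.158],[0.0,-0.0,-0.0]],[[-0.001,-0.055,0.158],[0.0,-0.0,-0.0]],[[-0.001,-0.055,0.158],[0.0,-0.0,-0.0]]]
```

View pics/w13.png

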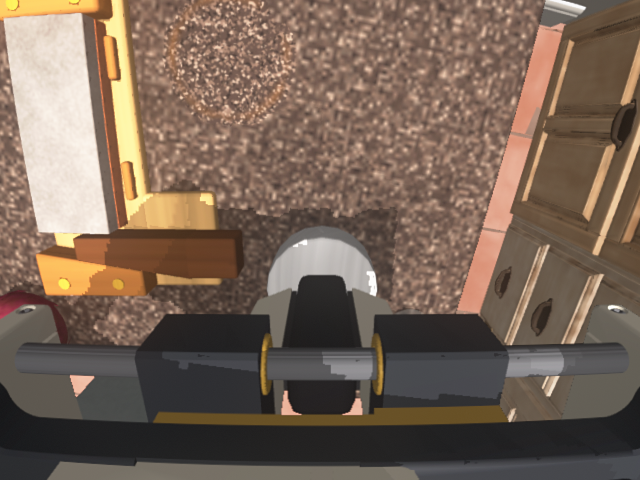

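The pounder is gripped upright, with its disc at (322,262) beside the wedge's butt face at (242,255). The wedge lies flat in the slot, so I'll lower the pounder and tap.

send_rows(plan=[[[0.02, -0.16, 0.33], [0, 0, 0]], [[0.02, -0.16, 0.33], [0, 0, 0]], [[0.02, -0.16, 0.33], [0, 0, 0]], [[0.02, -0.16, 0.33], [0, 0, 0]], [[0, -0.16, 0.33], [0, 0, 0]], [[0, 0, 0], [0, 0, 0]], [[0, -0.6, 0], [0, 0, 0]], [[0, -0.6, 0], [0, 0, 0]], [[0, 0, 0], [0, 0, 0]], [[0, 0, 0], [0, 0, 0]]])

```text
time: 34.5
tool_pos: [0.4619, -0.1512, 0.0639]
tool_rot: [3.135, -0.008, 0.166]
contact_force: [5.5, -7.0, -2.9]
opening: 0.0238
grip_force: 60.0
```

```bash
python3 -c "
from h import *
s=robot.observe(); print(loc(np.array(s['tool_pos'])),s['contact_force'],s['tool_rot'])"
```

```text
[-0.07918675 -0.11219842  0.06391238] [ 5.47139751 -6.95903109 -2.90809049] [ 3.13495106 -0.00758311  0.16645205]
```

send_rows(plan=[[[-0.03, 0.5, 0.02], [0, 0, 0]], [[-0.03, 0.5, 0.02], [0, 0, 0]], [[0, 0, 0], [0, 0, 0]], [[0, -0.9, 0], [0, 0, 0]], [[0, -0.7, 0], [0, 0, 0]], [[0, 0, 0], [0, 0, 0]], [[0, 0.6, 0], [0, 0, 0]], [[0, -0.9, 0], [0, 0, 0]], [[0, 0, 0], [0, 0, 0]], [[0, 0, 0], [0, 0, 0]]])

```text
time: 35.75
tool_pos: [0.4616, -0.1401, 0.0663]
tool_rot: [3.113, -0.016, 0.172]
contact_force: [1.5, -51.7, 5.9]
opening: 0.0286
grip_force: 60.3
```

```bash
python3 -c "
from h import *
s=robot.observe(); print(loc(np.array(s['tool_pos'])),s['contact_force'],s['tool_rot'])
check('w14')"
```

```text
[-0.07762376 -0.10114869  0.06634226] [  1.45096748 -51.69031466   5.93248079] [ 3.1130926  -0.01624437  0.17238371]
35.75 [ 0.4616 -0.1401  0.0663] [178.37  -0.93   9.88]
wedge 11121 [[-0.06639999896287918, -0.07909999787807465], [-0.03999999910593033, -0.023000000044703484], [-0.06610000133514404, 0.029500000178813934], [-0.08309999853372574, 0.03779999911785126], [-0.10999999940395355, 0.037700001150369644], [-0.11289999634027481, 0.020500000566244125], [-0.10339999943971634, -0.03819999843835831], [-0.08129999786615372, -0.07760000228881836]]
  z at y -0.080: 0.0347
  z at y -0.060: 0.0350
  z at y -0.040: 0.0348
  z at y -0.020: 0.0347
  z at y 0.000: 0.0346
  z at y 0.020: 0.0339
stone 25320 [-0.0013  0.0004] [0.0514 0.1282] 88.25553131103516 x [-0.06385802  0.06145664]
```

send_rows(plan=[[[-0.05, 0.6, 0], [0, 0, 0]], [[-0.05, 0.6, 0], [0, 0, 0]], [[0, 0, 0], [0, 0, 0]], [[0, -1, 0], [0, 0, 0]], [[0, -0.6, 0], [0, 0, 0]], [[0, 0.7, 0], [0, 0, 0]], [[0, 0, 0], [0, 0, 0]], [[0, -1, 0], [0, 0, 0]], [[0, -0.1, 0], [0, 0, 0]], [[0, 0.8, 0], [0, 0, 0]]])

```text
time: 37.05
tool_pos: [0.4613, -0.1387, 0.0683]
tool_rot: [3.114, -0.022, 0.172]
contact_force: [4.8, -30.7, -4.7]
opening: 0.0291
grip_force: 55.3
```

```bash
python3 -c "
from h import *
s=robot.observe(); print(loc(np.array(s['tool_pos'])),s['contact_force'],s['tool_rot'],s['opening'])
check('w15')"
```

```text
[-0.07776984 -0.09976722  0.06827439] [  4.80261379 -30.65723161  -4.71340151] [ 3.11447081 -0.02154705  0.17193031] 0.02914201000260055
37.05 [ 0.4613 -0.1387  0.0683] [178.45  -1.23   9.85]
wedge 10945 [[-0.06629999727010727, -0.07909999787807465], [-0.03999999910593033, -0.022700000554323196], [-0.06629999727010727, 0.029999999329447746], [-0.08089999854564667, 0.03680000081658363], [-0.11079999804496765, 0.03709999844431877], [-0.11259999871253967, 0.012500000186264515], [-0.10440000146627426, -0.038600001484155655], [-0.08110000193119049, -0.07819999754428864]]
  z at y -0.080: 0.0346
  z at y -0.060: 0.0350
  z at y -0.040: 0.0349
  z at y -0.020: 0.0347
  z at y 0.000: 0.0346
  z at y 0.020: 0.0339
stone 24737 [-0.0016  0.0007] [0.0514 0.1285] 88.30990600585938 x [-0.06391693  0.06146107]
```

View pics/w15.png

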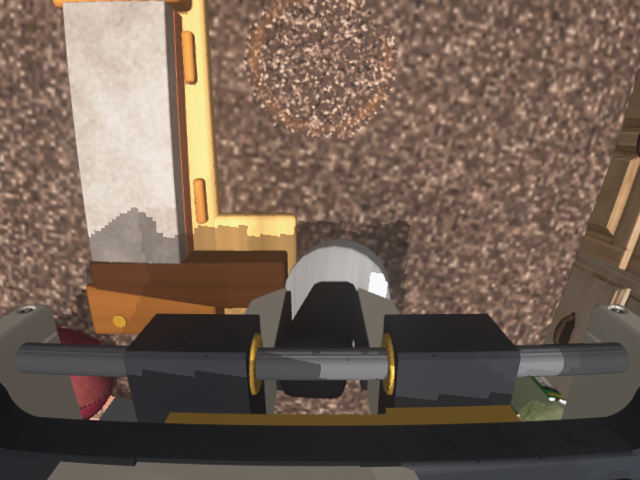

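send_rows(plan=[[[-0.05, 0.6, 0.08], [0, 0, 0]], [[-0.05, 0.6, 0.08], [0, 0, 0]], [[0, 0, 0], [0, 0, 0]], [[0, 0, 0], [0, 0, 0]], [[0, 0, 0], [0, 0, 0]], [[0, 0, 0], [0, 0, 0]], [[0, 0, 0], [0, 0, 0]], [[0, 0, 0], [0, 0, 0]], [[0, 0, 0], [0, 0, 0]], [[0, 0, 0], [0, 0, 0]]])

```text
time: 38.35
tool_pos: [0.4534, -0.158, 0.0572]
tool_rot: [-3.142, -0.0, 0.166]
contact_force: [0.2, -0.2, -3.3]
opening: 0.0235
grip_force: 60.0
```

```bash
python3 -c "
from h import *
s=robot.observe(); print(loc(np.array(s['tool_pos'])),s['contact_force'],s['tool_rot'],s['opening'])
check('w16')"
```

```text
[-0.08876049 -0.11747638  0.05719058] [ 0.187608   -0.20537956 -3.27559778] [-3.14151794e+00 -6.52067377e-05  1.66030052e-01] 0.023549561054558084
38.35 [ 0.4534 -0.158   0.0572] [-180.     -0.      9.51]
wedge 12338 [[-0.06599999964237213, -0.07900000363588333], [-0.040300000458955765, -0.02290000021457672], [-0.06679999828338623, 0.030500000342726707], [-0.08229999989271164, 0.03759999945759773], [-0.1111999973654747, 0.0364999994635582], [-0.1111999973654747, -0.03830000013113022], [-0.09359999746084213, -0.07850000262260437]]
  z at y -0.080: 0.0344
  z at y -0.060: 0.0350
  z at y -0.040: 0.0348
  z at y -0.020: 0.0343
  z at y 0.000: 0.0345
  z at y 0.020: 0.0347
stone 24464 [-0.0061  0.0008] [0.0523 0.1191] 87.85408020019531 x [-0.06414259  0.05201386]
```

send_rows(plan=[[[0.16, 0.3, -0.1], [0, 0, 0]], [[0.16, 0.4, -0.1], [0, 0, 0]], [[0, 0, 0], [0, 0, 0]], [[0, -1, 0], [0, 0, 0]], [[0, -1, 0], [0, 0, 0]], [[0, 0, 0], [0, 0, 0]], [[0, 1, 0], [0, 0, 0]], [[0, 0.5, 0], [0, 0, 0]], [[0, -1, 0], [0, 0, 0]], [[0, -0.5, 0], [0, 0, 0]]])

```text
time: 39.65
tool_pos: [0.4659, -0.1383, 0.0675]
tool_rot: [3.11, -0.019, 0.174]
contact_force: [6.2, -64.9, 11.9]
opening: 0.0284
grip_force: 63.1
```

```bash
python3 -c "
from h import *
s=robot.observe(); print(loc(np.array(s['tool_pos'])),s['contact_force'],s['tool_rot'],s['opening'])
check('w17')"
```

```text
[-0.0730642  -0.10008251  0.06754238] [  6.23864761 -64.92577265  11.91758785] [ 3.10976097 -0.0190823   0.17440612] 0.028438522626923445
39.65 [ 0.4659 -0.1383  0.0675] [178.18  -1.09   9.99]
wedge 9999 [[-0.066600002348423, -0.07890000194311142], [-0.03999999910593033, -0.02280000038444996], [-0.06589999794960022, 0.02979999966919422], [-0.08299999684095383, 0.03779999911785126], [-0.10980000346899033, 0.03709999844431877], [-0.11190000176429749, 0.01510000042617321], [-0.09179999679327011, -0.0560000017285347], [-0.07810000330209732, -0.07919999957084656]]
  z at y -0.079: 0.0345
  z at y -0.059: 0.0350
  z at y -0.039: 0.0350
  z at y -0.019: 0.0349
  z at y 0.001: 0.0347
  z at y 0.021: 0.0339
stone 24719 [-0.0012  0.0006] [0.0515 0.128 ] 88.01960754394531 x [-0.06383031  0.06143938]
```

```bash
python3 - <<'E'
from h import *
for n in ("w6","w16","w17"):
    f=np.load(n+".npz"); L=loc(cloud(f["d"],(f["K"],f["k"],f["R"],f["t"])));im=cv2.imread(f"pics/{n}.png"); hsv=cv2.cvtColor(im,cv2.COLOR_BGR2HSV)
    g=L[(L[...,2]>.035)&(L[...,2]<.042)&(abs(L[...,0])<.07)&(abs(L[...,1])<.035)&(hsv[...,1]<60)]
    xs=np.arange(-.055,.05,.005); lo=[];hi=[]
    for a in xs:
        q=g[abs(g[:,0]-a)<.0025][:,1]; lo.append(np.percentile(q,1)); hi.append(np.percentile(q,99))
    print(n,"sides deg",np.rad2deg(np.polyfit(xs,lo,1)[0]),np.rad2deg(np.polyfit(xs,hi,1)[0]),"mean",np.mean(lo),np.mean(hi))
    ys=np.arange(-.02,.02,.004); e=[np.percentile(g[abs(g[:,1]-b)<.002][:,0],1) for b in ys]; print("  near end x",np.round(e,4),"deg",np.rad2deg(np.polyfit(ys,e,1)[0]))
E
```

```text
w6 sides deg -1.568890254937385 -1.272024001941349 mean -0.023830918160737884 0.024372494350544106
  near end x [-0.0634 -0.0637 -0.0633 -0.0635 -0.063  -0.0635 -0.0633 -0.0633 -0.0627
 -0.0629] deg 1.0763911636750723
w16 sides deg -1.8027938262003613 -1.805266797764865 mean -0.024375298653899122 0.024754315548957746
  near end x [-0.0639 -0.064  -0.0638 -0.064  -0.0631 -0.0634 -0.0633 -0.0634 -0.0632
 -0.063 ] deg 1.4654336311775678
w17 sides deg -1.6835353241810282 -1.7520277631039198 mean -0.02418532794915111 0.024811063157261427
  near end x [-0.0634 -0.0639 -0.063  -0.0632 -0.063  -0.063  -0.063  -0.063  -0.0624
 -0.0624] deg 1.7383209929185537
```

send_rows(plan=[[[0, -0.06, 0], [0, 0, 0]], [[0, -0.06, 0], [0, 0, 0]], [[0, -0.06, 0], [0, 0, 0]], [[0, -0.06, 0], [0, 0, 0]], [[0, 0, 0], [0, 0, 0]], [[0, 0, 0], [0, 0, 0]], [[0, 0, 0], [0, 0, 0]], [[0, 0, 0], [0, 0, 0]], [[0, 0, 0], [0, 0, 0]], [[0, 0, 0], [0, 0, 0]]])

```text
time: 40.95
tool_pos: [0.467, -0.1352, 0.0689]
tool_rot: [3.106, -0.023, 0.173]
contact_force: [6.2, -62.7, 9.1]
opening: 0.0302
grip_force: 64.0
```

```bash
python3 -c "
from h import *
s=robot.observe(); print(loc(np.array(s['tool_pos'])),s['contact_force'],s['tool_rot'],s['opening'])
check('w18')"
```

```text
[-0.07147983 -0.09727037  0.06889401] [  6.16911448 -62.66428921   9.14087401] [ 3.10607564 -0.02338825  0.17315194] 0.03017776555675366
40.95 [ 0.467  -0.1352  0.0689] [177.97  -1.34   9.92]
wedge 9161 [[-0.0658000037074089, -0.07859999686479568], [-0.03999999910593033, -0.023000000044703484], [-0.06639999896287918, 0.029899999499320984], [-0.08150000125169754, 0.037300001829862595], [-0.1111999973654747, 0.03709999844431877], [-0.11289999634027481, 0.020800000056624413], [-0.09130000323057175, -0.051600001752376556], [-0.07680000364780426, -0.07880000025033951]]
  z at y -0.079: 0.0344
  z at y -0.059: 0.0349
  z at y -0.039: 0.0350
  z at y -0.019: 0.0350
  z at y 0.001: 0.0350
  z at y 0.021: 0.0339
stone 24347 [-0.0015  0.0005] [0.0512 0.1286] 88.01638793945312 x [-0.06389659  0.06144669]
```

send_rows(plan=[[[-0.1, 1, 0], [0, 0, 0]], [[-0.1, 0.8, 0], [0, 0, 0]], [[0, -1, 0], [0, 0, 0]], [[0, -0.8, 0], [0, 0, 0]], [[0, 1, 0], [0, 0, 0]], [[0, 0.8, 0], [0, 0, 0]], [[0, -1, 0], [0, 0, 0]], [[0, -0.8, 0], [0, 0, 0]], [[0, 1, 0], [0, 0, 0]], [[0, 1, 0], [0, 0, 0]]])

```text
time: 42.25
tool_pos: [0.4598, -0.1675, 0.0644]
tool_rot: [-3.139, -0.004, 0.165]
contact_force: [0.5, 18.0, 30.1]
opening: 0.0235
grip_force: 60.0
```

send_rows(plan=[[[0, 0, 0], [0, 0, 0]], [[0, 0, 0], [0, 0, 0]], [[0, 0.4, 0], [0, 0, 0]], [[0, 0.4, 0], [0, 0, 0]], [[0, 0.4, -0.2], [0, 0, 0]], [[0, 0.4, -0.2], [0, 0, 0]], [[0, 0, -0.2], [0, 0, 0]], [[0, 0, 0], [0, 0, 0]], [[0, 0, 0], [0, 0, 0]], [[0, 0, 0], [0, 0, 0]]])

```text
time: 43.5
tool_pos: [0.4647, -0.208, 0.0769]
tool_rot: [-3.141, 0.0, 0.166]
contact_force: [-0.2, -0.2, -2.4]
opening: 0.0235
grip_force: 59.9
```

```bash
python3 -c "
from h import *
s=robot.observe(); print(loc(np.array(s['tool_pos'])),s['contact_force'],s['tool_rot'],s['opening'])
check('w19')
f=np.load('w19.npz'); P=cloud(f['d'],(f['K'],f['k'],f['R'],f['t'])); L=loc(P); p=np.array(s['tool_pos'])
q=L[(abs(L[...,0])<.11)&(L[...,2]>.028)&(L[...,2]<.04)&(L[...,0]<-.08)&(abs(L[...,1])<.05)&(cv2.cvtColor(cv2.imread('pics/w19.png'),cv2.COLOR_BGR2HSV)[...,2]>180)]; print('block y',np.percentile(q[:,1],[.5,99.5]))
q=P[(np.hypot(P[...,0]-p[0],P[...,1]-p[1])<.034)&(P[...,2]<.06)&(P[...,2]>.02)]; print('disc top z - tcp',np.median(q[:,2])-p[2],len(q),cv2.minEnclosingCircle(q[:,:2].astype(np.float32)),p)
"
```

```text
[-0.0859654  -0.16864492  0.07694314] [-0.23758815 -0.1515326  -2.41995112] [-3.14105761e+00  4.14694306e-04  1.66312026e-01] 0.023498882316358258
43.5 [ 0.4647 -0.208   0.0769] [-1.7997e+02  2.0000e-02  9.5300e+00]
wedge 7817 [[-0.08049999922513962, 0.03539999946951866], [-0.1120000034570694, -0.037300001829862595], [-0.09279999881982803, -0.07930000126361847], [-0.06769999861717224, -0.07999999821186066], [-0.04019999876618385, -0.02290000021457672], [-0.0658000037074089, 0.027300000190734863]]
  z at y -0.080: 0.0332
  z at y -0.060: 0.0350
  z at y -0.040: 0.0348
  z at y -0.020: 0.0349
  z at y -0.000: 0.0352
  z at y 0.020: 0.0352
stone 13259 [-0.0013 -0.0024] [0.0478 0.1286] 87.08851623535156 x [-0.06424135  0.06119184]
block y [-0.03650764  0.0364619 ]
disc top z - tcp -0.03836696982244245 3236 ((0.454782634973526, -0.20898276567459106), 0.029229531064629555) [ 0.46466316 -0.20801956  0.07694314]
```

```bash
python3 - <<'E'
from h import *
f=np.load('w19.npz'); P=cloud(f['d'],(f['K'],f['k'],f['R'],f['t'])); s=robot.observe(); p=np.array(s['tool_pos'])
im=cv2.imread('pics/w19.png'); hsv=cv2.cvtColor(im,cv2.COLOR_BGR2HSV)
m=(np.hypot(P[...,0]-.4548,P[...,1]+.209)<.03)&(P[...,2]<.05)&(P[...,2]>.015)
Q=P[m]
for _ in range(4):
    A=np.c_[Q[:,:2],np.ones(len(Q))]; k=np.linalg.lstsq(A,Q[:,2],rcond=None)[0]; r=Q[:,2]-A@k; Q=Q[abs(r)<max(.002,1.5*np.std(r))]
n=np.array([-k[0],-k[1],1]); n/=np.linalg.norm(n)
T=R.from_euler("xyz",s["tool_rot"]).as_matrix()
print(len(Q),"normal",n,"tilt deg",np.rad2deg(np.arccos(n[2])),"in tool",T.T@n,"z range",Q[:,2].min(),Q[:,2].max(),Q[:,:2].mean(0), np.std(Q[:,2]-np.c_[Q[:,:2],np.ones(len(Q))]@k))
E
```

```text
2490 normal [0.30407169 0.05052866 0.95130818] tilt deg 17.953278877598105 in tool [ 3.07948271e-01  7.35390169e-05 -9.51403099e-01] z range 0.032991028736592334 0.04469396116870429 [ 0.46712955 -0.20725452] 0.0009305352611857097
```

send_rows(plan=[[[0.3, 0, 0], [0, 0.05, 0]], [[0.3, 0, 0], [0, 0.05, 0]], [[0.1, 0, 0], [0, 0.05, 0]], [[0, 0, 0], [0, 0.05, 0]], [[0, 0, 0], [0, 0, 0]], [[0, 0, 0], [0, 0, 0]], [[0, 0, 0], [0, 0, 0]], [[0, 0, 0], [0, 0, 0]], [[0, 0, 0], [0, 0, 0]], [[0, 0, 0], [0, 0, 0]]])

```text
time: 44.8
tool_pos: [0.4821, -0.2053, 0.0782]
tool_rot: [-3.142, -0.314, 0.166]
contact_force: [0.4, 0.2, -2.6]
opening: 0.0238
grip_force: 59.9
```

```bash
python3 - <<'E'
from h import *
im,d,c=shot("w20"); P=cloud(d,c); s=robot.observe(); p=np.array(s['tool_pos'])
m=(np.hypot(P[...,0]-p[0],P[...,1]-p[1])<.05)&(P[...,2]<.055)&(P[...,2]>.02); Q=P[m]
for _ in range(5):
    A=np.c_[Q[:,:2],np.ones(len(Q))]; k=np.linalg.lstsq(A,Q[:,2],rcond=None)[0]; r=Q[:,2]-A@k; Q=Q[abs(r)<max(.0015,1.5*np.std(r))]
n=np.array([-k[0],-k[1],1]); n/=np.linalg.norm(n); print(len(Q),n,"top z",np.median(Q[:,2]),cv2.minEnclosingCircle(Q[:,:2].astype(np.float32)),p)
T=R.from_euler("xyz",s["tool_rot"]).as_matrix(); print("down 10mm in tool",T.T@[0,0,-.01]/.025)
E
```

```text
44.8 [ 0.4821 -0.2053  0.0782] [-180.    -18.      9.53]
2220 [0.01499538 0.00459426 0.99987701] top z 0.0423921931291305 ((0.48750701546669006, -0.20353123545646667), 0.026827415451407433) [ 0.48208664 -0.20537891  0.07816094]
down 10mm in tool [-1.23592528e-01  3.67650734e-05  3.80427241e-01]
```

send_rows(plan=[[[-0.04, 0, 0.12], [0, 0, 0]], [[-0.04, 0, 0.12], [0, 0, 0]], [[-0.04, 0, 0.12], [0, 0, 0]], [[-0.04, 0, 0.12], [0, 0, 0]], [[-0.03, 0, 0.09], [0, 0, 0]], [[-0.03, 0, 0.09], [0, 0, 0]], [[0, 0, 0], [0, 0, 0]], [[0, 0, 0], [0, 0, 0]], [[0, 0, 0], [0, 0, 0]], [[0, 0, 0], [0, 0, 0]]])

```text
time: 46.1
tool_pos: [0.4842, -0.2058, 0.0641]
tool_rot: [3.139, -0.32, 0.166]
contact_force: [-2.2, 5.8, 24.5]
opening: 0.0239
grip_force: 60.0
```

send_rows(plan=[[[0.02, 0, -0.07], [0, 0, 0]], [[0.01, 0, -0.03], [0, 0, 0]], [[0, 0, 0], [0, 0, 0]], [[0, 0, 0], [0, 0, 0]], [[0, 0, 0], [0, 0, 0]], [[0, 0, 0], [0, 0, 0]], [[0, 0, 0], [0, 0, 0]], [[0, 0, 0], [0, 0, 0]], [[0, 0, 0], [0, 0, 0]], [[0, 0, 0], [0, 0, 0]]])

```text
time: 47.35
tool_pos: [0.4829, -0.2061, 0.0642]
tool_rot: [3.14, -0.316, 0.166]
contact_force: [2.5, 2.0, 6.9]
opening: 0.0237
grip_force: 60.0
```

```bash
python3 - <<'E'
from h import *
im,d,c=shot("w21"); P=cloud(d,c); s=robot.observe(); p=np.array(s['tool_pos']); print(s["contact_force"])
m=(np.hypot(P[...,0]-p[0],P[...,1]-p[1])<.05)&(P[...,2]<.045)&(P[...,2]>.012); Q=P[m]
for _ in range(5):
    A=np.c_[Q[:,:2],np.ones(len(Q))]; k=np.linalg.lstsq(A,Q[:,2],rcond=None)[0]; r=Q[:,2]-A@k; Q=Q[abs(r)<max(.0015,1.5*np.std(r))]
n=np.array([-k[0],-k[1],1]); n/=np.linalg.norm(n); print(len(Q),n,"top z",np.median(Q[:,2]),p)
E
```

```text
47.35 [ 0.4829 -0.2061  0.0642] [179.91 -18.12   9.51]
[1.85318382 0.24007558 7.48281201]
2137 [0.04500532 0.00919809 0.9989444 ] top z 0.028263812132748558 [ 0.48292283 -0.20615605  0.06421787]
```

send_rows(plan=[[[0, 0, 0], [0, 0, 0]], [[0, 0, 0], [0, 0, 0]], [[0, 0, 0], [0, 0, 0]], [[0, 0, 0], [0, 0, 0]], [[0, 0, 0], [0, 0, 0]], [[0, 0, 0], [0, 0, 0]], [[0.1, 0, -0.31], [0, 0, 0]], [[0.3, 0, -0.92], [0, 0, 0]], [[0.3, 0, -0.92], [0, 0, 0]], [[0.3, 0, -0.92], [0, 0, 0]]], gripper=1)

```text
time: 48.65
tool_pos: [0.4819, -0.2055, 0.1454]
tool_rot: [3.141, -0.314, 0.166]
contact_force: [0.5, -0.3, -0.5]
opening: 0.0922
grip_force: 0.0
```

```bash
python3 - <<'E'
from h import *
check("w22"); f=np.load("w22.npz"); P=cloud(f["d"],(f["K"],f["k"],f["R"],f["t"])); z=P[...,2]
near=np.hypot(P[...,0]-.485,P[...,1]+.205)<.06
for a,b in((.018,.03),(.096,.112)):
    Q=P[near&(z>a)&(z<b)]
    if len(Q): print(a,len(Q),np.median(Q[:,2]),cv2.minEnclosingCircle(Q[:,:2].astype(np.float32)))
plan(.44,-.13,.26,99.5)
E
```

```text
48.65 [ 0.4819 -0.2055  0.1454] [179.97 -18.01   9.52]
wedge 3815 [[-0.0674000009894371, -0.07980000227689743], [-0.04039999842643738, -0.02290000021457672], [-0.0658000037074089, 0.02930000051856041], [-0.08179999887943268, 0.03669999912381172], [-0.10779999941587448, -0.032099999487400055], [-0.0737999975681305, -0.07940000295639038]]
  z at y -0.080: 0.0342
  z at y -0.060: 0.0352
  z at y -0.040: 0.0349
  z at y -0.020: 0.0349
  z at y 0.000: 0.0352
  z at y 0.020: 0.0351
stone 9676 [-0.0014  0.0004] [0.0514 0.1283] 88.0947265625 x [-0.06465584  0.06141992]
0.018 2449 0.02446737794285317 ((0.48037412762641907, -0.2059154063463211), 0.030076855793595314)
0.096 1463 0.10251014024260133 ((0.481105774641037, -0.205633282661438), 0.014411375857889652)
max shift 0.462 deg/row 9.139614363579796
[[[0.025,-0.329,-0.462],[0.016,-0.016,-0.099]],[[0.066,-0.333,-0.455],[0.016,-0.016,-0.099]],[[0.106,-0.331,-0.449],[0.016,-0.016,-0.099]],[[0.146,-0.323,-0.444],[0.016,-0.016,-0.099]],[[0.185,-0.308,-0.44],[0.016,-0.016,-0.099]],[[0.22,-0.288,-0.437],[0.016,-0.016,-0.099]],[[0.252,-0.262,-0.436],[0.016,-0.016,-0.099]],[[0.28,-0.232,-0.436],[0.016,-0.016,-0.099]],[[0.303,-0.197,-0.438],[0.016,-0.016,-0.099]],[[0.32,-0.16,-0.441],[0.016,-0.016,-0.099]]]
```

send_rows(plan=[[[0.025, -0.33, -0.46], [0.016, -0.016, -0.099]], [[0.066, -0.333, -0.455], [0.016, -0.016, -0.099]], [[0.106, -0.33, -0.45], [0.016, -0.016, -0.099]], [[0.146, -0.323, -0.444], [0.016, -0.016, -0.099]], [[0.185, -0.308, -0.44], [0.016, -0.016, -0.099]], [[0.22, -0.288, -0.437], [0.016, -0.016, -0.099]], [[0.252, -0.262, -0.436], [0.016, -0.016, -0.099]], [[0.28, -0.232, -0.436], [0.016, -0.016, -0.099]], [[0.3, -0.197, -0.438], [0.016, -0.016, -0.099]], [[0.32, -0.16, -0.44], [0.016, -0.016, -0.099]]])

```text
time: 49.95
tool_pos: [0.439, -0.129, 0.2563]
tool_rot: [-3.135, 0.001, 1.741]
contact_force: [0.0, 0.3, -0.1]
opening: 0.0917
grip_force: 0.0
```

```bash
python3 - <<'E'
from h import *
check("w23"); f=np.load("w23.npz"); c=(f["K"],f["k"],f["R"],f["t"]); im=cv2.imread("pics/w23.png"); hsv=cv2.cvtColor(im,cv2.COLOR_BGR2HSV)
# profile of colour along the wedge mid line and block line
for nm,lx,z,ys in (("wedge tip",-.075,.036,np.arange(.022,.044,.001)),("wedge butt",-.079,.036,np.arange(-.090,-.070,.001)),("block far",-.105,.034,np.arange(.03,.046,.001)),("block mouth",-.105,.034,np.arange(-.046,-.03,.001))):
    uv=proj([[*W(lx,y),z] for y in ys],c); v=[hsv[int(round(b)),int(round(a))] if 0<=b<479 and 0<=a<639 else (0,0,0) for a,b in uv]
    print(nm,[(round(float(y)*1000),*map(int,q)) for y,q in zip(ys,v)])
E
```

```text
49.95 [ 0.439  -0.129   0.2563] [-1.7961e+02  4.0000e-02  9.9740e+01]
wedge 4610 [[-0.08399999886751175, 0.03790000081062317], [-0.1120000034570694, 0.03660000115633011], [-0.11249999701976776, -0.03579999879002571], [-0.09290000051259995, -0.07890000194311142], [-0.06679999828338623, -0.07850000262260437], [-0.06469999998807907, 0.02669999934732914]]
  z at y -0.079: 0.0351
  z at y -0.059: 0.0352
  z at y -0.039: 0.0348
  z at y -0.019: 0.0343
  z at y 0.001: 0.0341
  z at y 0.021: 0.0338
stone 6606 [-0.0012  0.0008] [0.0496 0.1276] 88.09397888183594 x [-0.06442349  0.0612205 ]
wedge tip [(22, 11, 151, 98), (23, 11, 152, 99), (24, 11, 149, 99), (25, 11, 149, 99), (26, 11, 151, 98), (27, 11, 151, 98), (28, 11, 151, 98), (29, 11, 149, 96), (30, 15, 140, 120), (31, 16, 134, 169), (32, 17, 134, 183), (33, 16, 133, 180), (34, 17, 132, 172), (35, 17, 133, 150), (36, 13, 106, 89), (37, 10, 83, 71), (38, 11, 83, 68), (39, 10, 84, 64), (40, 11, 85, 63), (41, 10, 84, 70), (42, 10, 75, 78), (43, 10, 77, 86)]
wedge butt [(-90, 10, 82, 96), (-89, 11, 85, 102), (-88, 11, 83, 107), (-87, 11, 84, 
[... 294 characters left out ...]
-72, 11, 160, 140), (-71, 11, 160, 140)]
block far [(30, 14, 174, 158), (31, 14, 173, 158), (32, 14, 173, 158), (33, 13, 174, 157), (34, 14, 174, 158), (35, 13, 173, 158), (36, 13, 174, 158), (37, 13, 172, 145), (38, 11, 84, 91), (39, 10, 87, 85), (40, 10, 91, 76), (41, 10, 83, 71), (42, 8, 84, 70), (43, 8, 85, 69), (44, 8, 84, 67), (45, 9, 89, 69)]
block mouth [(-46, 17, 134, 190), (-45, 17, 135, 189), (-44, 16, 134, 187), (-43, 17, 133, 193), (-42, 25, 109, 243), (-41, 27, 101, 244), (-40, 17, 129, 215), (-39, 16, 134, 204), (-38, 15, 151, 142), (-37, 13, 172, 145), (-36, 14, 174, 163), (-35, 14, 173, 165), (-34, 14, 172, 163), (-33, 14, 173, 162), (-32, 14, 177, 163), (-31, 14, 175, 163)]
```

```bash
python3 -c "
from cell import robot
print(robot.hand_in())"
```

```text
the job is handed in; nothing more can be done
None
```

I handed the job in at about 50 s; no verdict came back. By my last look the wedge is jammed about 24 mm short of the holder's middle line (limit 26), the stone is about 1 mm from the far stop, the pounder stands upright on the worktop and I saw no contact with the jars, onion or tin, but I couldn't measure the wedge's force on the stone.

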